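Change the sawing board over to the red length stop

ROBOT

A 6-joint arm with a two-finger parallel gripper is mounted at the origin on the work surface. World frame = base frame: x ahead of the robot, y to its left, z up, the work surface at z = 0. Lengths are in m, angles in rad, forces in N, time in s.
With the tool pointing down it reaches from about 0.225 to 0.875 m from the base axis. Payload 3.4 kg.
Tool frame: the origin (TCP) lies at the very end of the fingers, on their centre line; the grasp point (between the pads) lies 19 mm behind it; z points along the fingers, y is the direction in which the jaws open and shut (so a half turn about z gives the same grasp; the last joint's range is limited). The gripper opens to 85 mm and grips with 20 to 120 N. Pads are 22 mm wide; open, the fingers measure 114 mm over their backs; the gripper's body (76 mm by 85 mm) begins 54 mm behind the grasp point. The pads swing forward as they close: fully open they stand 13 mm farther back than shut.
Start: joints at [1.114, 0.276, 1.505, -0, 1.361, -0.121], TCP at [0.189, 0.543, 0.231] pointing down, gripper open.
Joint ranges: [-2.89, 2.89], [-0.75, 2.08], [0.22, 2.7], [-1.18, 4.32], [0.11, 2.71], [-2.7, 2.7]. Speed limits (rad/s): [2.57, 2.57, 3.14, 3.14, 3.14, 3.14].

INTERFACE

Orientations are given as a unit quaternion [w, x, y, z].
In Python, from rig import get_state, get_image, camera_model, sign_off gives the robot as it stands. The module is installed in compiled form; this text tells all that it offers.
- The arm moves only by the tool drive_tool, never from a script. Its argument "motion" is text: rows parted by semicolons, each of 7 numbers parted by spaces: the turn, a rotation vector about the tool's x, y, z in degrees, then the shift along the tool's x, y, z in m, then the opening in per cent of the stroke, from 0 (shut) to 100 (fully open). In form: wx wy wz tx ty tz hand; .... A call has 1 to 12 rows; each row shifts and turns the pose as measured when the row begins, along the tool's axes as they then stand; what a row does not reach is not made up. A row lasts 1/8 s, in which the tool goes at most 62.5 mm and 10.7 degrees, less where a joint would pass 70% of its speed; a pose out of reach is approached as far as the arm can. A call is refused whole if a number of a shift passes 0.0625 or a number of a turn 10.7, either way. A call with a gripper value outside its range is refused whole. The fingers move at their own pace and stop on an object; "newtons" is the grip in N (left out, the last holds). Time passes only in rows, so rows that do not move let the fingers close. It gives the time, the measured TCP pose, the force and the opening at its end, in the units of the state.
- get_state(): the state, without advancing time (a new reading comes with each control period).
- get_image(name): name is "scene" or "top" or "wrist"; returns (picture, depth): 480x640x3 uint8, red, green, blue; 480x640 float32, m along the optical axis (not along the pixel's ray), 0 where there is no reading.
- camera_model(name): a dict with "camera_matrix" (3x3 intrinsics, pixels), "cam_to_world" (4x4, takes a point from camera to world coordinates); the wrist camera has in their place "T_tool_cam" (4x4, takes a point from camera to tool coordinates, whose origin is the TCP and whose axes are the flange's). Camera axes: x right, y up, looking along -z (the intrinsics and any distortion apply to the point x, -y, -z); pixel columns grow to the right and rows downward; lengths in m; the calibration is good to about 2 mm. A picture is of the moment at which its call begins: read the wrist's pose just before it. camera_model takes no time and is no camera call.
- sign_off(): hands the job in, once; it reports no verdict.
The state is a dict: "clock": time; "qpos": joint angles; "qd": joint speeds; "effort": joint torques, N m; "position": TCP position; "ee_rot": TCP orientation; "contact_force": force on the tool from outside, world axes, zero at the start; "moment": the same for the moment, N m; "width": finger opening in m.
Only numpy, scipy, OpenCV 4.12 (cv2) and the standard library are available. Lean on these libraries where they do the work, as an engineer would, in place of code of your own. Each camera call takes 0.05 s, during which the arm holds its last target.

TASK

Change the sawing board over from the blue length stop to the red one by gentle pushing only: stand the blue flip stop back up out of the way, flip the red one fully down, and push the long dark wooden blank flush against the fence with its end up against the red stop. Pinch nothing, do not lift or tip the blank, and leave everything else on the bench where it is.

Things in the scene. Friction and masses are not known exactly. Their poses are not given: they have to be found in the camera images.
- board: sawing board fixed on the bench: plywood base (bed) 220 x 600 mm, top at z = 18 mm, fence along its far side. Origin on the bench surface; x points across to the fence, y along the fence towards the stops, z up. Fence: front face at x = +45 mm, 36 mm deep, top (aluminium track) at z = 50 mm. All runs from y = -350 to +250 mm. Dark line at y = -80 mm: saw kerf, look only
- blank: the blank to be sawn: loose bar of dark brown wood, 220 mm long (its y axis), 40 wide (x), 20 thick (z), about 0.13 kg, lying flat on the bed in front of the fence, roughly along it, on the -y side of both stops. Origin at the centre of its underside
- blue_stop: fixed aluminium carrier of the blue flip stop, clamped on the fence's track, 34 mm along y; reaches 18 mm to the front (-x) and with its black knob 39 mm behind its origin, 22 mm above it. Origin on the track, at fence mid-depth; axes as the board's
- red_stop: the same for the red stop, which is farther along the fence (+y) than the blue one
- blue_stop_arm (a joint): angle (rad) of the blue stop's painted arm: 0 fully down, 1.57 upright, 1.92 leaning fully back. Growing angle swings it up and back (-x turns to +z). Starts fully down. A friction hinge (0.12 N m) keeps it where it is left. To stand it back push up from under its lip (3 N) and go round with it; a level push binds
- red_stop_arm (a joint): angle (rad) of the red stop's painted arm, the same: 0 fully down, 1.57 upright, 1.92 fully back. Starts standing back: bar upright, thumb lip at the top sloping away from the robot, drop block pointing towards the robot. Push it over towards the robot from behind the lip, then press the bar down
- blue_stop_pivot (a point): hinge axis (along y) of the blue arm, 64 mm above the bench. Both arms are one piece, 20 mm wide in y. When down: an 8 mm thick bar at the pivot's height runs 85 mm forward (-x) from the pivot; from its end a thumb lip slopes on forward and up at 50 deg (see blue_stop_lip); a drop block 21 to 58 mm in front of the pivot hangs to 3 mm above the bed
- red_stop_pivot (a point): hinge axis of the red arm, the same as for the blue one
- blue_stop_lip (a point): middle of the free end of the blue thumb lip (6 mm thick); moves with the arm (100 mm in front of and 19 mm above the pivot when down)
- red_stop_lip (a point): middle of the free end of the red thumb lip; moves with the arm
- red_stop_face (a point): where the middle of the blank's end comes to rest: point at bed height on the -y face of the red drop block as it is when down (39.5 mm in front of the pivot); fixed to the carrier, axes as the board's
- offcut: bystander: dark wooden offcut 40 x 30 mm, 60 mm tall, standing on the bed beyond the red stop. Origin at the centre of its underside
- pencil: bystander: flat green carpenter's pencil, 153 mm long (y), 14 mm wide, 8 mm thick, lying on the bed near its front edge
- plane: bystander: wooden hand plane 180 x 60 x 32 mm (blade up to 65 mm), lying on the bench to the robot's left
- square: bystander: try square with 110 mm dark wooden stock and 150 mm steel blade, flat on the bench to the robot's right. Origin under the stock's middle
- chisel: bystander: chisel 265 mm long (x), 29 mm thick at the handle, lying on the bench beyond the board's -y end
- glue: bystander: white glue bottle, 60 mm diameter, 150 mm tall, standing behind the fence. Origin at the centre of its underside
- saw: bystander: pull saw 510 mm long (x), lying on the bench behind the fence. Origin between handle and blade

How it is judged:
By the outcome, as a careful person would: the job done as asked, in the order asked, and still so for the second after the job is handed in, with the robot touching nothing.
It also fails if it takes over 72 s, if anything falls off the work surface, if the arm or the gripper's body presses on something with over 40 N, if the wrist force passes 120 N, or if a joint passes its speed limit or range.

## Working session

There is one attempt and no reset: what is moved stays moved. The work goes in short steps, Python scripts to look and compute and a tool call to move; the robot and the scene stay as the last step left them, time stands still between calls to the robot, and variables do not carry over. Pictures are saved under pics/ and viewed, and the job is handed in when it is done.

Besides the shell and the picture viewer there is one more tool, called after "Emit:" as name(argument=value, ...) on one line, values as JSON. drive_tool: Moves the arm, as the interface text tells. Its arguments: {"type":"object","properties":{"motion":{"type":"string"},"newtons":{"type":"number"}},"required":["motion"]}

```bash
mkdir -p pics
python3 - <<'E'
from rig import *
import cv2
s=get_state(); print({k:s[k] for k in s})
for n in ("scene","top","wrist"):
    im,d=get_image(n); cv2.imwrite(f"pics/{n}0.png",im[...,::-1])
    m=camera_model(n); print(n,m)
    import numpy as np; np.save(f"{n}0.npy",d)
E
```

```text
{'clock': 0.0, 'qpos': array([ 1.11402710e+00,  2.76584992e-01,  1.50617505e+00, -1.52573627e-05,
        1.36069730e+00, -1.20994871e-01]), 'qd': array([-0.00025486, -0.00018598,  0.00026216, -0.00056465, -0.00011729,
        0.00043679]), 'effort': array([ 1.41999983e-03, -4.16780019e+01, -2.45799834e+01,  2.44985158e-04,
        1.11838154e-02, -2.05148922e-05]), 'position': array([0.18922555, 0.54238895, 0.23042872]), 'ee_rot': array([-2.58456682e-04,  1.67097959e-01,  9.85939858e-01, -8.95835960e-04]), 'contact_force': array([-0.02530912,  0.11153728, -0.60342252]), 'moment': array([ 0.00545669, -0.00705817,  0.02019412]), 'width': 0.08538050487536111}
scene {'camera_matrix': array([[439.37290157,   0.        , 321.13019347],
       [  0.        , 439.37290157, 250.17866592],
       [  0.        ,   0.        ,   1.        ]]), 'cam_to_world': array([[ 0.25111792, -0.56718256,  0.78437474,  1.34835821],
       [ 0.96765804,  0.16722095, -0.18887843, -0.21200745],
       [-0.02403534,  0.80643728,  0.59083095,  0.7062582 ],
       [ 0.        ,  0.        ,  0.        ,  1.      
[... 280 characters left out ...]
, -0.02453845,  0.01053625, -0.00234152],
       [ 0.00953039,  0.04075325,  0.99912379,  1.4865526 ],
       [ 0.        ,  0.        ,  0.        ,  1.        ]])}
wrist {'camera_matrix': array([[384.59734111,   0.        , 323.24115624],
       [  0.        , 384.59734111, 237.11115086],
       [  0.        ,   0.        ,   1.        ]]), 'T_tool_cam': array([[-3.43030051e-04,  9.60603354e-01,  2.77922792e-01,
         7.16637479e-02],
       [ 9.99999717e-01,  5.15588505e-04, -5.47799958e-04,
        -6.13833352e-04],
       [-6.69512274e-04,  2.77922526e-01, -9.60603259e-01,
        -1.42047764e-01],
       [ 0.00000000e+00,  0.00000000e+00,  0.00000000e+00,
         1.00000000e+00]])}
```

View pics/scene0.png

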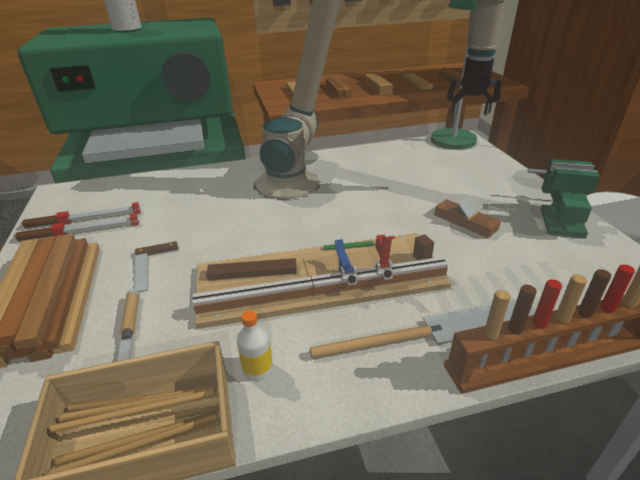

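View pics/top0.png

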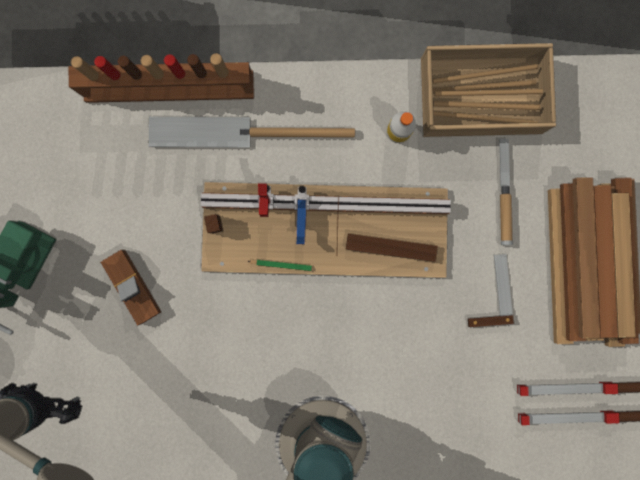

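View pics/wrist0.png

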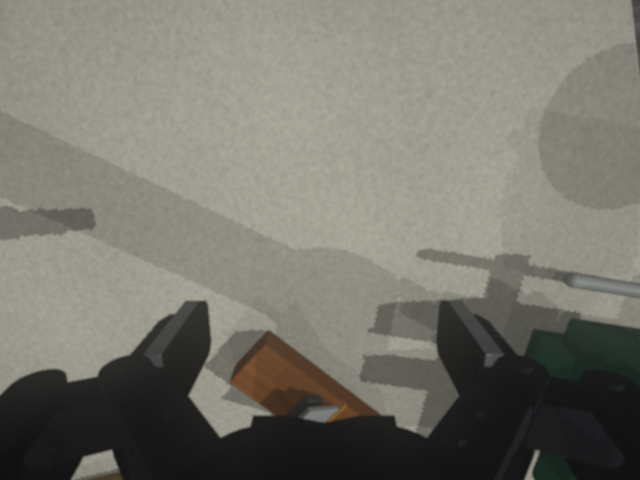

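```bash
cat > h.py <<'E'
import numpy as np, cv2
from rig import *
def ray(n,u,v,z=None,d=None):
    m=camera_model(n);K=m["camera_matrix"];T=m["cam_to_world"]
    r=np.array([(u-K[0,2])/K[0,0],-(v-K[1,2])/K[1,1],-1.])
    R=T[:3,:3]@r; o=T[:3,3]
    return o+R*(d if z is None else (z-o[2])/R[2])
def proj(n,p):
    m=camera_model(n);K=m["camera_matrix"];T=m["cam_to_world"]
    q=T[:3,:3].T@(np.array(p)-T[:3,3]); return K[0,0]*q[0]/-q[2]+K[0,2], K[1,1]*-q[1]/-q[2]+K[1,2]
E
python3 - <<'E'
import cv2
im=cv2.imread("pics/top0.png")
cv2.imwrite("pics/topc1.png",cv2.resize(im[175:285,190:330],None,fx=5.5,fy=5.5,interpolation=cv2.INTER_CUBIC))
cv2.imwrite("pics/topc2.png",cv2.resize(im[175:285,325:465],None,fx=5.5,fy=5.5,interpolation=cv2.INTER_CUBIC))
im=cv2.imread("pics/scene0.png")
cv2.imwrite("pics/scc.png",cv2.resize(im[220:330,300:460],None,fx=5,fy=5,interpolation=cv2.INTER_CUBIC))
E
```

```text
(no output)
```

View pics/topc1.png

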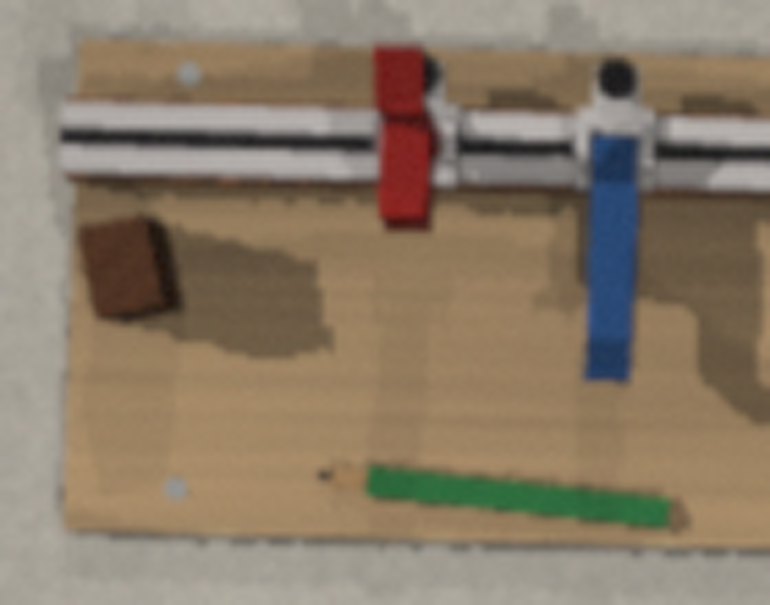

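View pics/topc2.png

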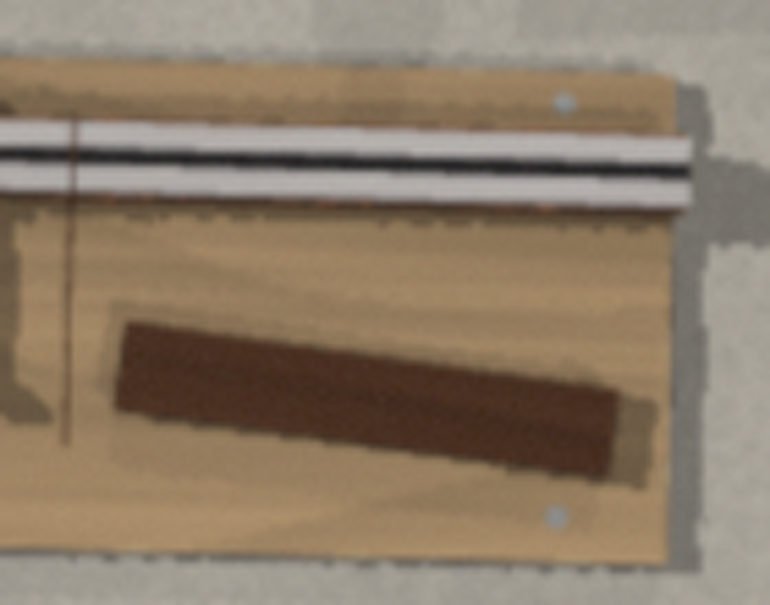

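View pics/scc.png

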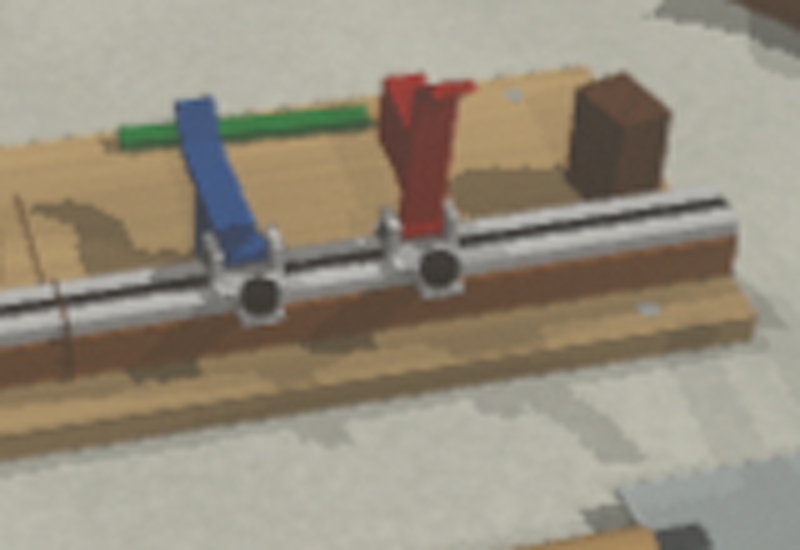

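Run:
```python
from h import *
import numpy as np
def a(U,V,z): return ray("top",(U+.5)/5.5-.5+190,(V+.5)/5.5-.5+175,z)
def b(U,V,z): return ray("top",(U+.5)/5.5-.5+325,(V+.5)/5.5-.5+175,z)
P={}
P['fLf']=a(65,178,.05);P['fLr']=a(62,102,.05);P['fRf']=b(686,208,.05);P['fRr']=b(690,138,.05)
P['bedLf']=a(66,525,.018);P['bedLr']=a(80,42,.018);P['bedRf']=b(668,563,.018);P['bedRr']=b(672,75,.018)
for k in P: print(k,P[k])
y=(P['fLf']+P['fLr']-P['fRf']-P['fRr'])/2; print(np.linalg.norm(y[:2]),np.degrees(np.arctan2(-y[0],y[1])))
B=[b(127,322,.038),b(618,390,.038),b(605,482,.038),b(115,410,.038)]
for p in B: print('blank',p)
print('blue lip end', a(608,380,.083), 'edges',a(586,378,.083),a(630,378,.083)); print('blue pivot-ish',a(614,135,.068))
print('kerf',b(70,195,.05),b(66,440,.018))
print('red low',a(380,222,.09),a(430,228,.09),'top',a(375,48,.16),a(423,48,.16))
print('offcut',[a(*q,.078) for q in [(82,225),(145,215),(165,308),(98,320)]])
print('pencil',a(320,475,.026),a(685,515,.026))
d=np.load('top0.npy')
for (U,V) in [(400,60),(400,80),(400,100),(400,125),(405,150),(405,180),(405,210),(608,370),(608,350),(608,300),(608,200),(615,150)]:
    u,v=(U+.5)/5.5-.5+190,(V+.5)/5.5-.5+175
    print(U,V,ray("top",u,v,d=d[int(round(v)),int(round(u))]))
```

```text
fLf [0.58287867 0.27554502 0.05      ]
fLr [0.61618933 0.27629963 0.05      ]
fRf [ 0.55531672 -0.32007152  0.05      ]
fRr [ 0.58601038 -0.32285745  0.05      ]
bedLf [0.43119175 0.28385906 0.018     ]
bedLr [0.6464898  0.27403442 0.018     ]
bedRf [ 0.39924213 -0.31380317  0.018     ]
bedRr [ 0.6174442  -0.32286119  0.018     ]
0.5980840263453047 -2.7668314831534397
blank [ 0.51185268 -0.07449804  0.038     ]
blank [ 0.4765677  -0.29002716  0.038     ]
blank [ 0.43625008 -0.28297726  0.038     ]
blank [ 0.47326393 -0.06819186  0.038     ]
blue lip end [0.48811034 0.03980345 0.083     ] edges [0.48919377 0.04914848 0.083     ] [0.4887305  0.03041751 0.083     ]
blue pivot-ish [0.59417991 0.03519783 0.068     ]
kerf [ 0.56755063 -0.05044993  0.05      ] [ 0.46069604 -0.0469111   0.018     ]
red low [0.55738027 0.13472909 0.09      ] [0.55431444 0.11358771 0.09      ] top [0.62272777 0.12843223 0.16      ] [0.62226731 0.1090634  0.16      ]
offcut [array([0.56006376, 0.26320935, 0.078     ]), array([0.56369657, 0.23624485, 0.078     ]), array([0.52366929, 0.22841619, 0.078     ]), array([0.51923958, 0.25707334, 0.078     ])]
pencil [0.45058079 0.16981771 0.026     ] [0.42886298 0.00884792 0.026     ]
400 60 [0.61680886 0.11784217 0.16663099]
400 80 [0.60972564 0.1187809  0.15817143]
400 100 [0.60185611 0.11915287 0.15594172]
400 125 [0.59527697 0.12255082 0.12109531]
405 150 [0.5840307  0.11995153 0.12932146]
405 180 [0.57220557 0.12082997 0.12245404]
405 210 [0.55954306 0.12085998 0.12498969]
608 370 [0.49235985 0.0396929  0.08337498]
608 350 [0.50108185 0.03967915 0.07717255]
608 300 [0.52279379 0.03936462 0.07090047]
608 200 [0.56603098 0.038412   0.06908156]
615 150 [0.58729149 0.03481055 0.07210094]
```

```bash
cat >> h.py <<'E'
from scipy.spatial.transform import Rotation as Rn
PSI=np.radians(-2.77); O=np.array([0.525,0.0303,0])
EX=np.array([np.cos(PSI),np.sin(PSI),0]);EY=np.array([-np.sin(PSI),np.cos(PSI),0]);EZ=np.array([0,0,1.])
def w(xb,yb,z): return O+EX*xb+EY*yb+EZ*z
def b(p): d=np.array(p)-O; return np.array([d@EX,d@EY,p[2]])
def Rt(a):
    a=np.radians(a); z=np.sin(a)*EX-np.cos(a)*EZ
    return np.c_[np.cross(EY,z),EY,z]
def cur():
    s=get_state(); q=s["ee_rot"]; return s,np.array(s["position"]),Rn.from_quat([q[1],q[2],q[3],q[0]]).as_matrix()
def plan(wps,hand=0):
    """wps: list of (xb,yb,z,tilt,nrows), board coords"""
    s,p,R=cur(); print("at",np.round(b(p)*1000,1),"tilt",np.round(np.degrees(np.arctan2(R[:,2]@EX,-R[2,2])),1),"F",np.round([s['contact_force']@EX,s['contact_force']@EY,s['contact_force'][2]],1),"t",round(float(s['clock']),2),"w",round(float(s['width']),3))
    out=[];  
    for (x,y,z,a,n) in wps:
        p1=w(x,y,z);R1=Rt(a); rv=Rn.from_matrix(R.T@R1).as_rotvec()
        for i in range(n):
            Ra=R@Rn.from_rotvec(rv*i/n).as_matrix()
            out.append(np.r_[np.degrees(rv)/n,Ra.T@(p1-p)/n])
        p,R=p1,R1
    for r in out: print(" ".join("%.1f"%v for v in r[:3])," ".join("%.4f"%v for v in r[3:]),hand,end=";\n")
    print(len(out))
E
python3 - <<'E'
from h import *
print("blue piv",b([.588,.035,.064]),"red",b([.592,.1195,.064]),"glue etc")
plan([(-.02,.10,.24,0,8) ,(-.14,.009,.15,0,4)])
E
```

```text
blue piv [0.06269925 0.0077391  0.064     ] red [0.06261097 0.09233367 0.064     ] glue etc
at [-360.   495.4  230.6] tilt -0.0 F [0.5 0.6 0.3] t 0.15 w 0.085
-0.0 -0.0 -2.1 -0.0548 -0.0353 -0.0011 0;
-0.0 -0.0 -2.1 -0.0535 -0.0373 -0.0011 0;
-0.0 -0.0 -2.1 -0.0521 -0.0392 -0.0011 0;
-0.0 -0.0 -2.1 -0.0507 -0.0410 -0.0011 0;
-0.0 -0.0 -2.1 -0.0491 -0.0428 -0.0011 0;
-0.0 -0.0 -2.1 -0.0476 -0.0446 -0.0012 0;
-0.0 -0.0 -2.1 -0.0459 -0.0462 -0.0012 0;
-0.0 -0.0 -2.1 -0.0443 -0.0479 -0.0012 0;
0.0 0.0 0.0 0.0300 -0.0228 0.0225 0;
0.0 0.0 0.0 0.0300 -0.0228 0.0225 0;
0.0 0.0 0.0 0.0300 -0.0228 0.0225 0;
0.0 0.0 0.0 0.0300 -0.0228 0.0225 0;
12
```

Emit:
drive_tool(motion="0 0 -2 -0.05 -0.04 0 0;0 0 -2 -0.04 -0.042 0 0;0 0 -2 -0.03 -0.045 0 0;0 0 -2 -0.02 -0.05 0 0;0 0 -2 -0.01 -0.05 0 0;0 0 -2 -0.01 -0.05 0 0;0 0 -2 -0.01 -0.05 0 0;0 0 -2.5 -0.01 -0.05 0.01 0", newtons=20)

```text
clock: 1.15
position: [0.2897, 0.1215, 0.2192]
ee_rot: [0.002, 0.014, 1.0, -0.001]
contact_force: [1.2, 0.7, 0.4]
width: 0.0001
```

Run:
```python
from h import *
plan([(-.14,.008,.15,20,4),(-.10,.008,.08,50,4)])
```

```text
at [-239.4   79.7  219.2] tilt 0.2 F [1.1 0.8 0.4] t 1.15 w 0.0
0.0 -4.9 0.3 -0.0244 -0.0184 0.0174 0;
0.0 -4.9 0.3 -0.0229 -0.0182 0.0195 0;
0.0 -4.9 0.3 -0.0213 -0.0181 0.0214 0;
0.0 -4.9 0.3 -0.0194 -0.0180 0.0232 0;
-0.0 -7.5 -0.0 -0.0034 0.0000 0.0199 0;
-0.0 -7.5 -0.0 -0.0008 0.0000 0.0201 0;
-0.0 -7.5 -0.0 0.0018 0.0000 0.0201 0;
-0.0 -7.5 -0.0 0.0045 0.0000 0.0197 0;
8
```

Emit:
drive_tool(motion="0 -5 0.3 -0.0244 -0.0184 0.0174 0;0 -5 0.3 -0.023 -0.018 0.0195 0;0 -5 0.3 -0.0213 -0.018 0.0214 0;0 -5 0.3 -0.0194 -0.018 0.0232 0;0 -7.5 0 -0.0034 0 0.02 0;0 -7.5 0 -0.001 0 0.02 0;0 -7.5 0 0.002 0 0.02 0;0 -7.5 0 0.0045 0 0.02 0")

```text
clock: 2.15
position: [0.4089, 0.0389, 0.1334]
ee_rot: [0.336, 0.024, 0.942, 0.002]
contact_force: [-0.1, 0.4, 0.5]
width: 0.0002
```

Run:
```python
from h import *
plan([(-.073,.008,.074,50,3),(-.027,.008,.0355,50,3)])
im,d=get_image("wrist"); cv2.imwrite("pics/w1.png",im[...,::-1])
```

```text
at [-116.4    3.   133.4] tilt 39.3 F [-0.1  0.4  0.5] t 2.15 w 0.0
0.3 -3.6 -0.2 0.0013 0.0012 0.0245 0;
0.3 -3.6 -0.2 0.0029 0.0014 0.0244 0;
0.3 -3.6 -0.2 0.0044 0.0015 0.0242 0;
0.0 0.0 0.0 -0.0000 -0.0000 0.0200 0;
0.0 0.0 0.0 -0.0000 -0.0000 0.0200 0;
0.0 0.0 0.0 -0.0000 -0.0000 0.0200 0;
6
```

View pics/w1.png

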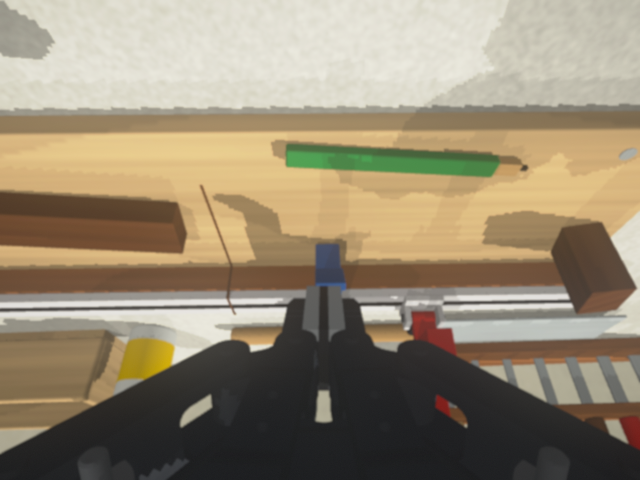

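Emit:
drive_tool(motion="0 -3.6 0 0.0013 0.0012 0.0245 0;0 -3.6 0 0.003 0.0014 0.0245 0;0 -3.6 0 0.0045 0.0015 0.0242 0;0 0 0 0 0 0.02 0;0 0 0 0 0 0.02 0;0 0 0 0 0 0.018 0")

```text
clock: 2.95
position: [0.4734, 0.0361, 0.1528]
ee_rot: [0.358, 0.025, 0.933, 0.009]
contact_force: [0.2, 0.1, -0.5]
width: -0.0004
```

```bash
cat >> h.py <<'E'
def corner(th,f,d,a,piv=(.0627,.064)):
    """TCP so that upper tip corner (tool -x side) is at arm coords f,d at arm angle th(deg)"""
    t=np.radians(th);a=np.radians(a)
    c=np.array(piv)+f*np.array([-np.cos(t),np.sin(t)])+d*np.array([-np.sin(t),-np.cos(t)])
    return c-.011*np.array([np.cos(a),np.sin(a)])
E
python3 - <<'E'
from h import *
plan([(-.0206,.008,.043,50,1)])
im,d=get_image("scene"); cv2.imwrite("pics/s2.png",cv2.resize(im[200:320,280:440],None,fx=5,fy=5)[...,::-1])
E
```

```text
at [-51.8   3.3 152.8] tilt 42.0 F [ 0.2  0.1 -0.5] t 2.95 w -0.0
1.7 -8.0 -1.1 0.0502 0.0007 0.1026 0;
1
```

View pics/s2.png

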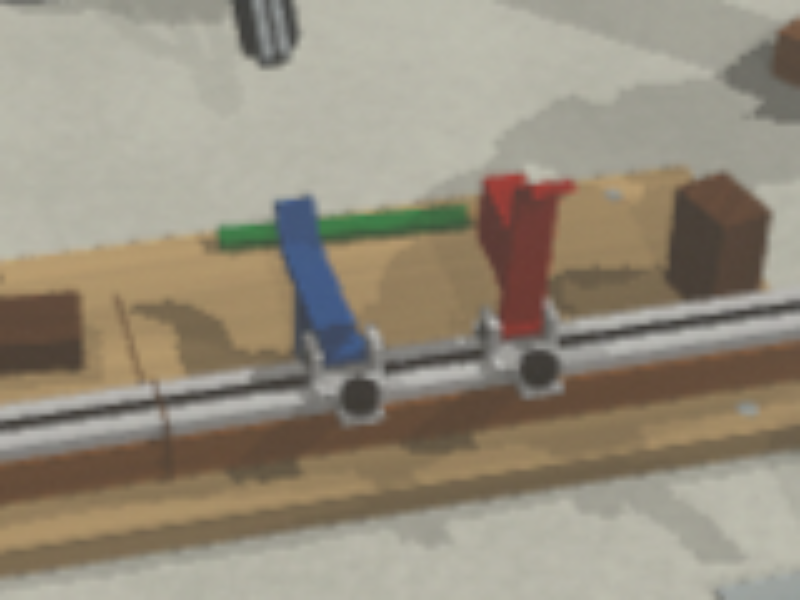

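Run:
```python
from h import *
s,p,R=cur(); print(np.round(s['qpos'],3),np.round(s['qd'],3)); print(b(p)); print(np.round(R,3))
```

```text
[-0.144 -0.047  2.409  1.08   0.107 -2.703] [-0.003 -0.027  0.013  0.003 -0.006 -0.002]
[-0.05010489  0.00284713  0.15301559]
[[-0.742  0.041  0.67 ]
 [ 0.053  0.999 -0.003]
 [-0.669  0.034 -0.743]]
```

Emit:
drive_tool(motion="0 5 0 0 0 -0.01 0;0 5 0 0 0 -0.01 0;0 5 0 0 0 -0.01 0")

```text
clock: 3.38
position: [0.464, 0.0504, 0.1672]
ee_rot: [0.277, 0.016, 0.96, 0.03]
contact_force: [1.8, 0.4, 0.0]
width: 0.0002
```

Run:
```python
from h import *
s,p,R=cur(); print(np.round(s['qpos'],4),np.round(s['qd'],3)); print(b(p),p); print(np.round(R,3))
```

```text
[-0.1377 -0.0781  2.2549  0.2963  0.4282 -1.9123] [ 0.028 -0.074 -0.658 -1.819  1.317  1.839]
[-0.06194388  0.01711181  0.16720235] [0.46395546 0.05038537 0.16720235]
[[-0.846  0.013  0.533]
 [ 0.046  0.998  0.049]
 [-0.531  0.066 -0.845]]
```

```bash
cat > k.py <<'E'
import numpy as np
from scipy.optimize import least_squares
from scipy.spatial.transform import Rotation as Rn
def fk(q,P):
    h,L1,L2,D=P[:4]
    def Ry(a): return Rn.from_euler('y',a).as_matrix()
    def Rz(a): return Rn.from_euler('z',a).as_matrix()
    Z=np.array([0,0,1.])
    A=Rz(q[0])@Ry(q[1]); p=np.array([0,0,h])+A@Z*L1
    A=A@Ry(q[2]); p=p+A@Z*L2
    A=A@Rz(P[4]*q[3])@Ry(q[4]); p=p+A@Z*D
    return p,A
data=[([1.114027,.276585,1.506175,-1.5e-5,1.360697,-.121],[.18922555,.54238895,.23042872]),
([-.144,-.047,2.409,1.08,.107,-2.703],[.525+-.05010489*.9988+.00284713*.0483,.0303-(-.0501)*-.0483*-1+.00285,.15301559]),
([-.1377,-.0781,2.2549,.2963,.4282,-1.9123],[.46395546,.05038537,.16720235])]
data[1]=(data[1][0],[.47507,.03557,.15302])
if __name__=="__main__":
  for s in (1,-1):
    f=lambda P:np.concatenate([fk(q,list(P)+[s])[0]-np.array(p) for q,p in data])
    r=least_squares(f,[.3,.4,.4,.25]); print(s,r.x,np.abs(r.fun).max()); print(fk(data[2][0],list(r.x)+[s])[1][:,2])
E
python3 k.py
```

```text
1 [-0.07049305  0.7937535   0.36158258  0.40450176] 0.06748488814792628
[ 0.53322263  0.04850767 -0.84458311]
-1 [0.13542246 0.46608764 0.45388115 0.21546009] 0.13790120362413671
[ 0.49993815 -0.19167997 -0.84458311]
```

```bash
cat > k2.py <<'E'
import numpy as np
from k import data
from scipy.optimize import least_squares
from scipy.spatial.transform import Rotation as Rn
Ry=lambda a:Rn.from_euler('y',a).as_matrix()
Rz=lambda a:Rn.from_euler('z',a).as_matrix()
def fk(q,P):
    h,L1,L2,D,lat,e,wl=P
    A=Rz(q[0])@Ry(q[1]); p=np.array([0,0,h])+A@np.array([0,lat,L1])
    A=A@Ry(q[2]); p=p+A@np.array([e,0,L2])
    A=A@Rz(q[3])@Ry(q[4]); p=p+A@np.array([0,wl,D])
    return p,A
if __name__=="__main__":
  for free in ([0,1,2,3,4],[0,1,2,3,4,5],[0,1,2,3,4,6]):
    def full(v):
        P=np.zeros(7);P[free]=v;return P
    f=lambda v:np.concatenate([fk(q,full(v))[0]-np.array(p) for q,p in data])
    r=least_squares(f,[.3,.4,.4,.25,.07,0,0][:5]+[0]*(len(free)-5)); print(np.round(full(r.x),4),np.round(r.fun,4))
E
python3 k2.py
```

```text
[-0.0037  0.6874  0.3915  0.3432  0.0708  0.      0.    ] [-0.0014  0.0003  0.0017  0.0054 -0.001  -0.0033 -0.0056 -0.0004  0.0016]
[0.137  0.6292 0.4212 0.3641 0.0693 0.0604 0.    ] [ 0.0001 -0.      0.      0.0001  0.0002  0.     -0.     -0.0001 -0.0001]
[-0.0043  0.6931  0.39    0.3484  0.0737  0.     -0.004 ] [-0.0004 -0.0002  0.0015  0.0052  0.0005 -0.0036 -0.0053 -0.0008  0.0021]
```

```bash
cat > k3.py <<'E'
from k2 import *
import h
P=[0.137,.6292,.4212,.3641,.0693,.0604,0]
def ik(xb,yb,z,a,q0=[-.138,-.07,2.2,0,.5]):
    t=h.w(xb,yb,z); Z=h.Rt(a)[:,2]
    f=lambda q:np.r_[(fk(q,P)[0]-t)*5,fk(q,P)[1][:,2]-Z]
    r=least_squares(f,q0); return r.x,np.abs(r.fun).max()
if __name__=="__main__":
    for t in [(-.027,.008,.035,30),(-.027,.008,.035,25),(-.027,.008,.035,20),(-.045,.008,.035,20),(-.027,.008,.035,40),(0,.008,.15,20),(0,.008,.15,30),(-.02,.008,.1,30),(.05,.008,.15,30)]:
        q,e=ik(*t); print(t,np.round(q,3),round(e,4))
E
python3 k3.py
```

```text
(-0.027, 0.008, 0.035, 30) [-0.066  0.252  2.372 -0.952 -0.011] 0.0
(-0.027, 0.008, 0.035, 25) [-0.065  0.247  2.297  0.044  0.162] 0.0
(-0.027, 0.008, 0.035, 20) [-0.064  0.254  2.223  0.017  0.315] 0.0
(-0.045, 0.008, 0.035, 20) [-0.064  0.234  2.258  0.019  0.301] 0.0
(-0.027, 0.008, 0.035, 40) [-0.07   0.318  2.531 -0.035 -0.406] 0.0
(0, 0.008, 0.15, 20) [-0.063  0.11   2.007  0.008  0.676] 0.0
(0, 0.008, 0.15, 30) [-0.065  0.06   2.15   0.021  0.408] 0.0
(-0.02, 0.008, 0.1, 30) [-0.066  0.116  2.264  0.038  0.238] 0.0
(0.05, 0.008, 0.15, 30) [-0.063  0.133  2.062  0.018  0.423] 0.0
```

```bash
cat > arc.py <<'E'
from h import *
PIV=np.array([.0627,.064])
def V(th,f,d):
    t=np.radians(th); return PIV+f*np.array([-np.cos(t),np.sin(t)])+d*np.array([-np.sin(t),-np.cos(t)])
def tcp(th,a,beyond=.006):
    ar=np.radians(a); n=np.array([np.cos(ar),np.sin(ar)]); z=np.array([np.sin(ar),-np.cos(ar)])
    bend=V(th,.0865,.004); le=V(th,.1023,-.0171)
    if a+th<88:
        c=min(n@bend,n@le); s=z@bend+beyond; corner=n*c+z*s
    else: corner=V(th,.0815,.004)
    return corner-.011*n
def A(th): return 22 if th<60 else 22-12*(th-60)/40
if __name__=="__main__":
    from k3 import ik
    for th in range(0,105,10):
        t=tcp(th,A(th)); q,e=ik(t[0],.008,t[1],A(th)); print(th,round(A(th),1),np.round(t,4),np.round(q,2))
E
python3 arc.py; python3 -c "
from h import *
plan([(-.075,.008,.10,22,5),(-.06,.008,.050,22,2)])"
```

```text
0 22 [-0.038   0.0478] [-0.06  0.21  2.26  0.02  0.29]
10 22 [-0.0332  0.0646] [-0.06  0.18  2.22  0.02  0.35]
20 22 [-0.0279  0.0801] [-0.06  0.16  2.19  0.02  0.4 ]
30 22 [-0.0222  0.0941] [-0.06  0.15  2.16  0.01  0.45]
40 22 [-0.0141  0.1069] [-0.06  0.14  2.13  0.01  0.49]
50 22 [-0.0039  0.118 ] [-0.06  0.14  2.09  0.01  0.53]
60 22.0 [0.008  0.1272] [-0.06  0.14  2.06  0.01  0.56]
70 19.0 [0.0207 0.1356] [-0.06  0.16  1.98  0.01  0.67]
80 16.0 [0.034  0.1405] [-0.06  0.19  1.9   0.    0.77]
90 13.0 [0.048 0.143] [-0.06  0.23  1.83  0.    0.85]
100 10.0 [0.0621 0.143 ] [-0.06  0.27  1.76  0.    0.94]
at [-61.9  17.1 167.2] tilt 32.1 F [1.8 0.5 0. ] t 3.38 w 0.0
0.9 2.0 0.0 0.0093 -0.0026 0.0098 0;
0.9 2.0 0.0 0.0090 -0.0025 0.0102 0;
0.9 2.0 0.0 0.0086 -0.0023 0.0105 0;
0.9 2.0 0.0 0.0082 -0.0022 0.0109 0;
0.9 2.0 0.0 0.0079 -0.0020 0.0112 0;
0.0 0.0 0.0 0.0024 0.0000 0.0260 0;
0.0 0.0 0.0 0.0024 0.0000 0.0260 0;
7
```

Emit:
drive_tool(motion="0.9 2 0 0.0093 -0.0026 0.0098 0;0.9 2 0 0.009 -0.0025 0.0102 0;0.9 2 0 0.0086 -0.0023 0.0105 0;0.9 2 0 0.0082 -0.0022 0.011 0;0.9 2 0 0.008 -0.002 0.0112 0")

```text
clock: 4.0
position: [0.4535, 0.0399, 0.0986]
ee_rot: [0.189, 0.024, 0.982, -0.009]
contact_force: [-0.3, 0.0, -0.7]
width: 0.0001
```

```bash
python3 -c "
from h import *
plan([(-.062,.008,.060,22,3),(-.055,.008,.045,22,1)]); print(cur()[0]['qpos'])"
```

```text
at [-71.9   6.2  98.6] tilt 21.8 F [-0.3 -0.  -0.7] t 4.0 w 0.0
-0.2 -0.1 0.0 0.0017 0.0007 0.0132 0;
-0.2 -0.1 0.0 0.0017 0.0007 0.0132 0;
-0.2 -0.1 0.0 0.0018 0.0006 0.0132 0;
0.0 0.0 0.0 -0.0009 -0.0000 0.0165 0;
4
[-0.06196612  0.06958254  2.23874646 -0.00907358  0.45295632 -1.57573472]
```

Emit:
drive_tool(motion="0 0 0 0.002 0.0007 0.013 0;0 0 0 0.002 0.0007 0.013 0;0 0 0 0.002 0.0006 0.013 0;0 0 0 -0.001 0 0.016 0;0 0 0 0 0 0 0")

```text
clock: 4.62
position: [0.47, 0.0407, 0.0402]
ee_rot: [0.185, 0.024, 0.982, -0.009]
contact_force: [0.0, 0.1, 0.2]
width: -0.0001
```

```bash
python3 -c "
from h import *
plan([(-.046,.008,.046,22,2),(-.038,.008,.048,22,2),(-.0332,.008,.0646,22,3)]); print(cur()[0]['qpos'])
im,d=get_image('scene'); cv2.imwrite('pics/s3.png',cv2.resize(im[200:320,280:440],None,fx=5,fy=5)[...,::-1])"
```

```text
at [-55.4   7.7  40.2] tilt 21.3 F [0.  0.1 0.2] t 4.62 w -0.0
-0.3 -0.4 0.0 -0.0054 0.0001 -0.0010 0;
-0.3 -0.4 0.0 -0.0054 0.0001 -0.0010 0;
0.0 0.0 0.0 -0.0041 0.0000 0.0006 0;
0.0 0.0 0.0 -0.0041 0.0000 0.0006 0;
0.0 0.0 0.0 -0.0036 0.0000 -0.0045 0;
0.0 0.0 0.0 -0.0036 0.0000 -0.0045 0;
0.0 0.0 0.0 -0.0036 0.0000 -0.0045 0;
7
[-0.05595416  0.20838389  2.28948932 -0.02548546  0.27222993 -1.55411313]
```

View pics/s3.png

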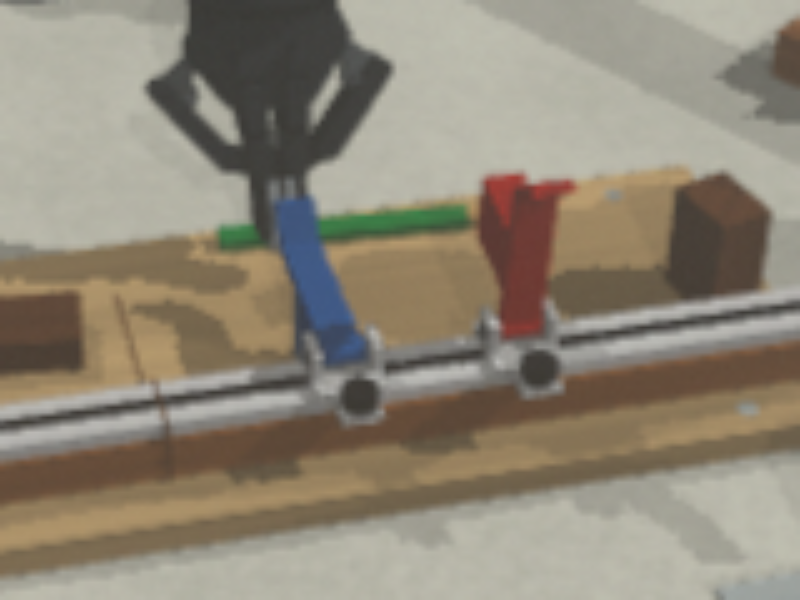

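Emit:
drive_tool(motion="0 -0.4 0 -0.0055 0 -0.001 0;0 -0.4 0 -0.0055 0 -0.001 0;0 0 0 -0.003 0 0 0;0 0 0 -0.002 0 0 0")

```text
clock: 5.18
position: [0.4858, 0.04, 0.0507]
ee_rot: [0.194, 0.024, 0.981, -0.009]
contact_force: [-0.7, -1.0, 0.8]
width: -0.0001
```

```bash
python3 -c "
from h import *
from arc import tcp
w=[(*(tcp(t,22)[[0]]),.008,tcp(t,22)[1],22,2) for t in (5,10,20,30)]
plan(w)"
```

```text
at [-39.6   7.8  50.7] tilt 22.4 F [-0.6 -1.   0.8] t 5.17 w -0.0
-0.3 0.2 0.0 -0.0027 0.0001 -0.0018 0;
-0.3 0.2 0.0 -0.0027 0.0001 -0.0018 0;
0.0 0.0 0.0 -0.0028 0.0000 -0.0034 0;
0.0 0.0 0.0 -0.0028 0.0000 -0.0034 0;
0.0 0.0 0.0 -0.0054 -0.0000 -0.0062 0;
0.0 0.0 0.0 -0.0054 -0.0000 -0.0062 0;
0.0 0.0 0.0 -0.0053 0.0000 -0.0054 0;
0.0 0.0 0.0 -0.0053 0.0000 -0.0054 0;
8
```

Near contact; start the lift gently.

Emit:
drive_tool(motion="0 0 0 -0.003 0 -0.002 0;0 0 0 -0.003 0 -0.003 0;0 0 0 -0.003 0 -0.0035 0;0 0 0 -0.003 0 -0.0035 0")

```text
clock: 5.68
position: [0.4898, 0.0399, 0.0658]
ee_rot: [0.191, 0.024, 0.981, -0.009]
contact_force: [-0.5, -0.3, -0.9]
width: 0.0003
```

```bash
python3 -c "
from h import *
from arc import tcp
w=[(*(tcp(t,22)[[0]]),.008,tcp(t,22)[1],22,2) for t in (20,30)]
plan(w)
im,d=get_image('scene'); cv2.imwrite('pics/s4.png',cv2.resize(im[200:320,280:440],None,fx=5,fy=5)[...,::-1])"
```

```text
at [-35.6   7.9  65.8] tilt 22.0 F [-0.5 -0.4 -0.9] t 5.67 w 0.0
-0.3 0.0 0.0 -0.0062 -0.0000 -0.0052 0;
-0.3 0.0 0.0 -0.0062 0.0000 -0.0052 0;
0.0 0.0 0.0 -0.0053 0.0000 -0.0054 0;
0.0 0.0 0.0 -0.0053 0.0000 -0.0054 0;
4
```

View pics/s4.png

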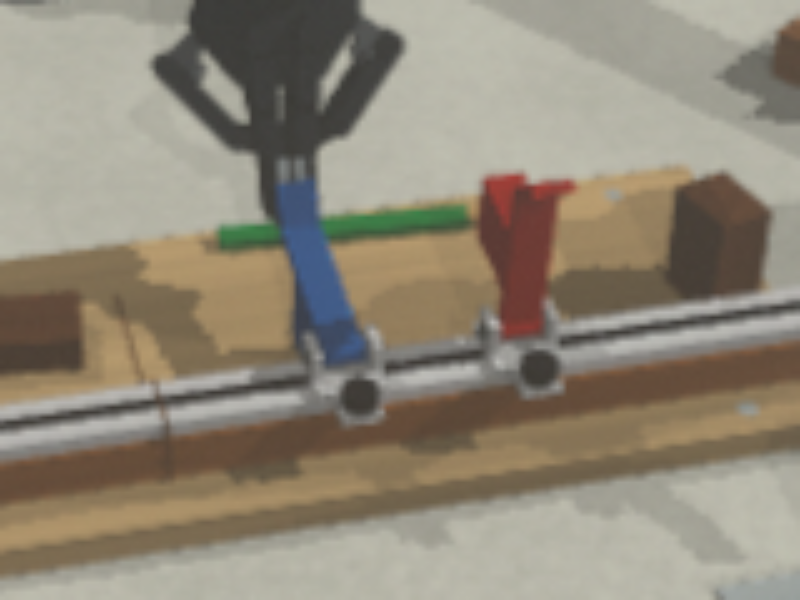

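Emit:
drive_tool(motion="0 0 0 -0.006 0 -0.005 0;0 0 0 -0.006 0 -0.005 0;0 0 0 -0.0055 0 -0.0055 0;0 0 0 -0.0055 0 -0.0055 0")

```text
clock: 6.22
position: [0.5012, 0.0394, 0.0946]
ee_rot: [0.188, 0.024, 0.982, -0.01]
contact_force: [-2.0, -0.7, -2.2]
width: 0.0
```

```bash
python3 -c "
from h import *
from arc import tcp,A
w=[(*(tcp(t,A(t))[[0]]),.008,tcp(t,A(t))[1],A(t),2) for t in (40,50,60)]
plan(w)
im,d=get_image('scene'); cv2.imwrite('pics/s5.png',cv2.resize(im[200:320,280:440],None,fx=5,fy=5)[...,::-1])"
```

```text
at [-24.2   8.   94.6] tilt 21.7 F [-1.9 -0.8 -2.2] t 6.22 w 0.0
-0.3 -0.2 0.0 -0.0070 -0.0000 -0.0038 0;
-0.3 -0.2 0.0 -0.0070 -0.0000 -0.0038 0;
0.0 0.0 0.0 -0.0068 -0.0000 -0.0033 0;
0.0 0.0 0.0 -0.0068 -0.0000 -0.0033 0;
0.0 0.0 0.0 -0.0073 0.0000 -0.0020 0;
0.0 0.0 0.0 -0.0073 0.0000 -0.0020 0;
6
```

View pics/s5.png

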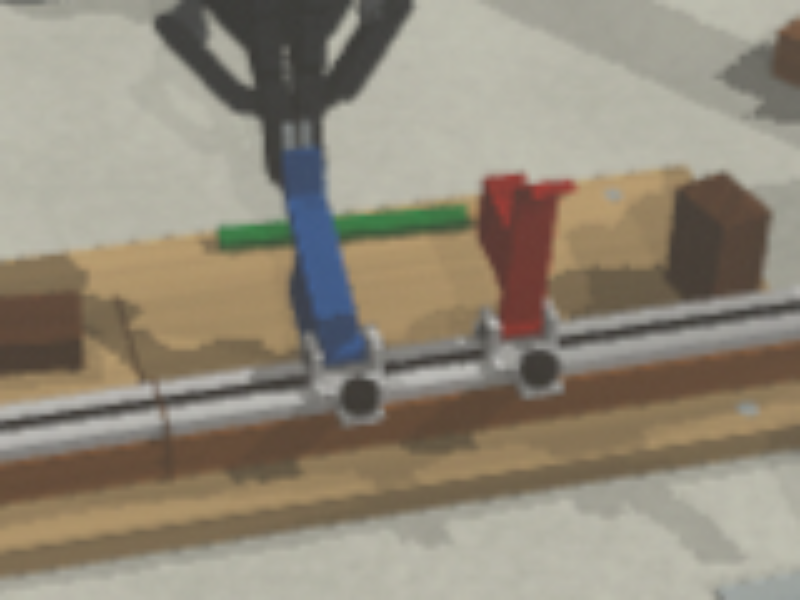

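Works well; the arm follows at about 28°.

Emit:
drive_tool(motion="0 -0.2 0 -0.007 0 -0.004 0;0 -0.2 0 -0.007 0 -0.004 0;0 0 0 -0.007 0 -0.0035 0;0 0 0 -0.007 0 -0.0035 0;0 0 0 -0.0075 0 -0.002 0;0 0 0 -0.0075 0 -0.002 0")

```text
clock: 7.02
position: [0.5333, 0.038, 0.1312]
ee_rot: [0.19, 0.024, 0.982, -0.01]
contact_force: [-1.3, -0.3, -0.5]
width: 0.0
```

```bash
python3 -c "
from h import *
from arc import tcp,A
w=[(*(tcp(t,A(t))[[0]]),.008,tcp(t,A(t))[1],A(t),2) for t in (70,80,90,100,103)]
plan(w)
im,d=get_image('scene'); cv2.imwrite('pics/s6.png',cv2.resize(im[200:320,280:440],None,fx=5,fy=5)[...,::-1])"
```

```text
at [  7.9   8.1 131.2] tilt 21.9 F [-1.2 -0.4 -0.5] t 7.03 w 0.0
-0.3 1.4 0.1 -0.0067 -0.0001 0.0003 0;
-0.3 1.4 0.1 -0.0067 -0.0001 0.0002 0;
0.0 1.5 0.0 -0.0071 0.0000 -0.0001 0;
0.0 1.5 0.0 -0.0071 0.0000 -0.0003 0;
-0.0 1.5 0.0 -0.0070 0.0000 0.0007 0;
-0.0 1.5 0.0 -0.0071 0.0000 0.0005 0;
0.0 1.5 -0.0 -0.0069 -0.0000 0.0016 0;
0.0 1.5 -0.0 -0.0069 -0.0000 0.0014 0;
-0.0 0.5 -0.0 -0.0020 0.0000 0.0006 0;
-0.0 0.5 -0.0 -0.0020 0.0000 0.0006 0;
10
```

View pics/s6.png

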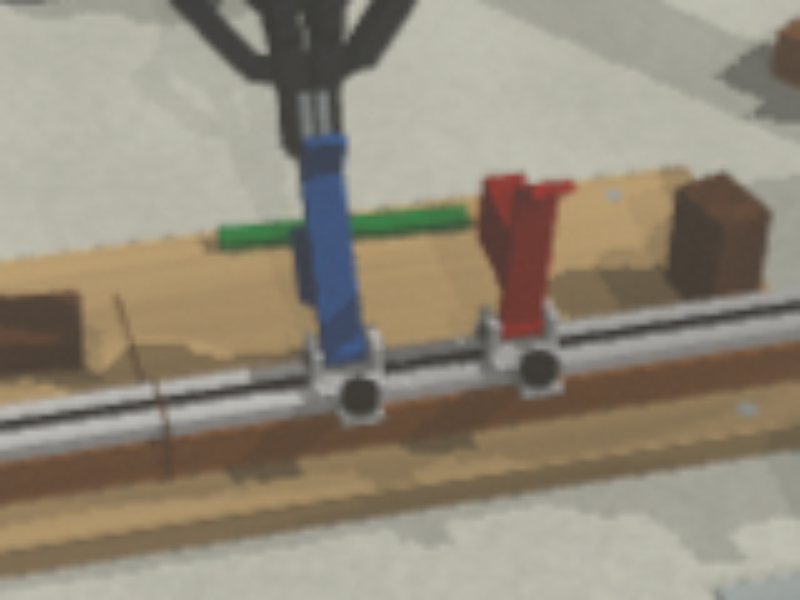

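Emit:
drive_tool(motion="0 1.4 0 -0.006 0 0.003 0;0 1.4 0 -0.0067 0 0.002 0;0 1.5 0 -0.007 0 0.001 0;0 1.5 0 -0.007 0 0 0")

```text
clock: 7.58
position: [0.5676, 0.0368, 0.1461]
ee_rot: [0.148, 0.024, 0.989, -0.009]
contact_force: [-1.1, -0.2, 0.9]
width: -0.0002
```

```bash
python3 -c "
from h import *
from arc import tcp,A
w=[(*(tcp(t,A(t))[[0]]),.008,tcp(t,A(t))[1]-.002,A(t),2) for t in (90,100,104)]
plan(w)
im,d=get_image('scene'); cv2.imwrite('pics/s7.png',cv2.resize(im[200:320,280:440],None,fx=5,fy=5)[...,::-1])"
```

```text
at [ 42.3   8.5 146.1] tilt 17.1 F [-1.1 -0.2  0.9] t 7.58 w -0.0
-0.3 2.0 0.0 -0.0020 -0.0002 0.0033 0;
-0.3 2.0 0.0 -0.0021 -0.0003 0.0032 0;
0.0 1.5 -0.0 -0.0069 -0.0000 0.0016 0;
0.0 1.5 -0.0 -0.0069 -0.0000 0.0014 0;
-0.0 0.6 -0.0 -0.0027 0.0000 0.0008 0;
-0.0 0.6 -0.0 -0.0027 0.0000 0.0008 0;
6
```

View pics/s7.png

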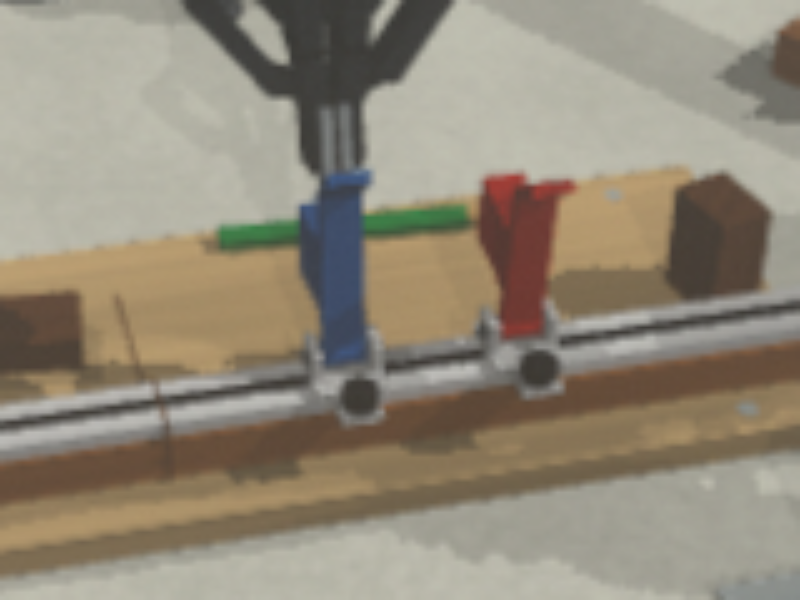

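Emit:
drive_tool(motion="0 2 0 -0.003 0 0.0035 0;0 2 0 -0.004 0 0.003 0;0 1.5 0 -0.0065 0 0.0015 0;0 1.5 0 -0.006 0 0.001 0;0 0 0 0 0 0 0")

```text
clock: 8.25
position: [0.6023, 0.0355, 0.15]
ee_rot: [0.1, 0.024, 0.995, -0.007]
contact_force: [-0.0, 0.2, 0.9]
width: -0.0003
```

```bash
python3 -c "
from h import *
from arc import tcp,A
w=[(*(tcp(t,A(t))[[0]]),.008,tcp(t,A(t))[1]-.002,A(t),2) for t in (104,)]
plan(w)
im,d=get_image('scene'); cv2.imwrite('pics/s8.png',cv2.resize(im[200:320,280:440],None,fx=5,fy=5)[...,::-1])"
```

```text
at [ 76.9   8.9 150. ] tilt 11.5 F [-0.   0.2  0.9] t 8.25 w -0.0
-0.3 1.3 0.0 0.0055 -0.0004 0.0038 0;
-0.3 1.3 0.0 0.0054 -0.0004 0.0039 0;
2
```

View pics/s8.png

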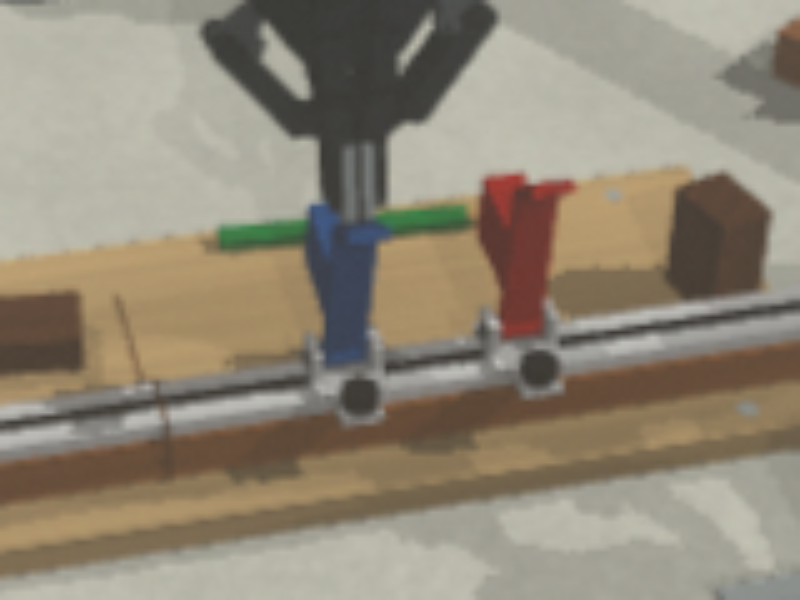

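Emit:
drive_tool(motion="0 0 0 0.004 0 -0.01 0;0 0 0 0.006 0 -0.03 0;0 2.5 0 0.006 0 -0.04 0;0 3 0 0 0.03 -0.03 0;0 3 0 -0.02 0.03 0 0;0 3 0 -0.03 0.02 0 0;0 0 0 0 0 0 0")

```text
clock: 9.18
position: [0.6157, 0.1185, 0.2655]
ee_rot: [0.001, 0.025, 1.0, -0.004]
contact_force: [-1.2, -0.7, 0.0]
width: 0.0
```

```bash
python3 -c "
from h import *
plan([(.132,.0925,.20,0,3),(.132,.0925,.14,0,2)])
im,d=get_image('scene'); cv2.imwrite('pics/s9.png',cv2.resize(im[200:320,280:440],None,fx=5,fy=5)[...,::-1])
im,d=get_image('wrist'); cv2.imwrite('pics/w9.png',im[...,::-1])"
```

```text
at [ 86.3  92.4 265.5] tilt 0.1 F [-1.2 -0.7  0. ] t 9.18 w 0.0
-0.2 0.0 -0.0 -0.0152 0.0002 0.0219 0;
-0.2 0.0 -0.0 -0.0152 0.0002 0.0219 0;
-0.2 0.0 -0.0 -0.0152 0.0001 0.0218 0;
0.0 0.0 0.0 0.0000 0.0000 0.0300 0;
0.0 0.0 0.0 0.0000 0.0000 0.0300 0;
5
```

View pics/s9.png

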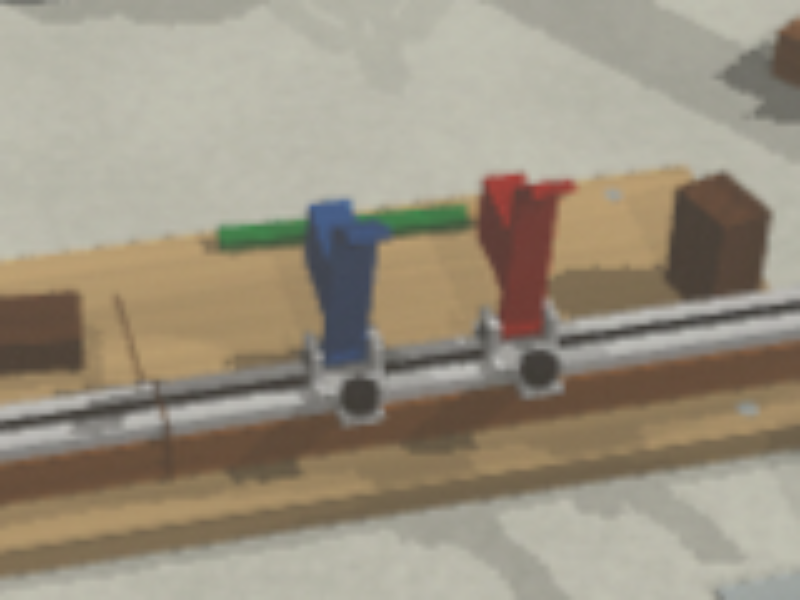

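View pics/w9.png

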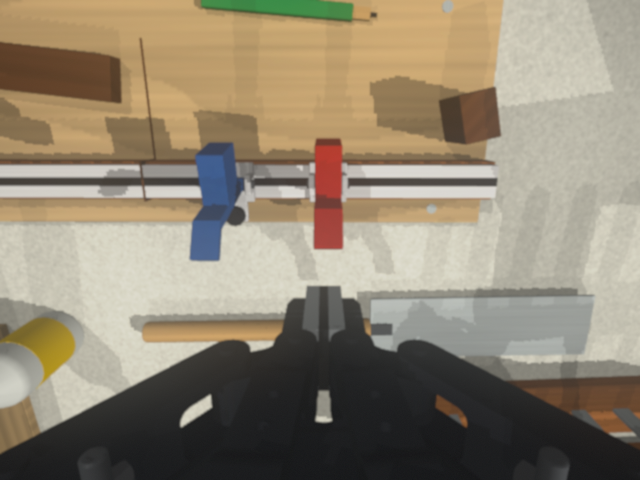

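Emit:
drive_tool(motion="0 0 0 -0.024 0 0.01 0;0 0 0 -0.022 0 0.02 0;0 0 0 -0.002 0 0.04 0;0 0 0 0 0 0.03 0;0 0 0 0 0 0.02 0;0 0 0 0 0 0 0")

```text
clock: 10.02
position: [0.6568, 0.1101, 0.1414]
ee_rot: [-0.001, 0.027, 1.0, -0.005]
contact_force: [-0.3, 0.4, 0.1]
width: -0.0001
```

```bash
python3 -c "
from h import *
plan([(.110,.0925,.14,0,2)])
im,d=get_image('scene'); cv2.imwrite('pics/s10.png',cv2.resize(im[180:300,320:480],None,fx=5,fy=5)[...,::-1])"
```

```text
at [127.8  86.  141.4] tilt -0.1 F [-0.3  0.4  0.1] t 10.03 w -0.0
-0.3 -0.1 -0.2 0.0089 0.0032 0.0007 0;
-0.3 -0.1 -0.2 0.0089 0.0032 0.0007 0;
2
```

View pics/s10.png

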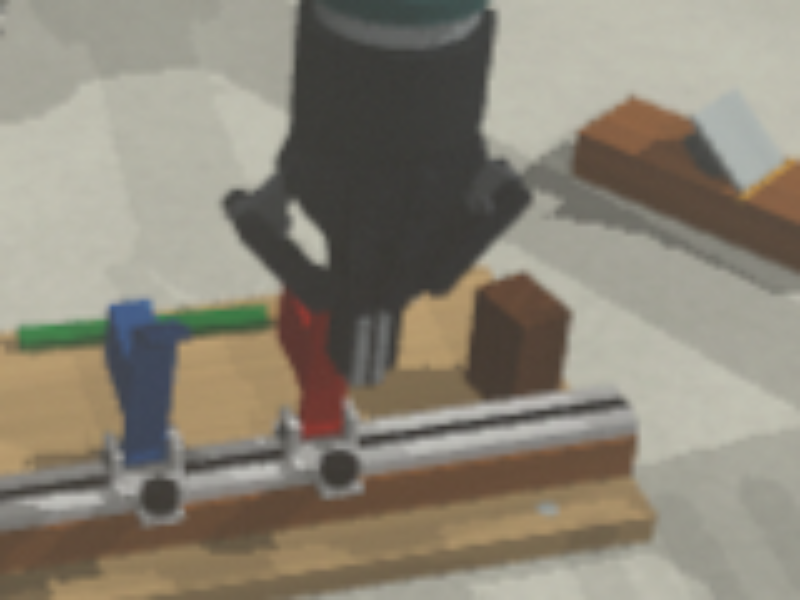

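Emit:
drive_tool(motion="0 0 0 0.008 0.006 0.001 0;0 0 0 0.01 0 0 0;0 0 0 0.009 0 0 0;0 0 0 0.009 0 0 0;0 0 0 0.009 0 0 0;0 0 0 0 0 0 0")

```text
clock: 10.82
position: [0.6121, 0.1193, 0.1464]
ee_rot: [0.005, 0.027, 1.0, -0.005]
contact_force: [-1.0, -0.1, -1.2]
width: 0.0004
```

```bash
python3 -c "
from h import *
plan([(.043,.0925,.138,0,3),(.020,.0925,.132,0,2)])
im,d=get_image('scene'); cv2.imwrite('pics/s11.png',cv2.resize(im[180:300,320:480],None,fx=5,fy=5)[...,::-1])"
```

```text
at [ 82.7  93.1 146.4] tilt 0.6 F [-1.  -0.2 -1.2] t 10.82 w 0.0
-0.2 0.2 -0.1 0.0133 -0.0002 0.0027 0;
-0.2 0.2 -0.1 0.0133 -0.0002 0.0027 0;
-0.2 0.2 -0.1 0.0132 -0.0002 0.0027 0;
0.0 0.0 0.0 0.0115 -0.0000 0.0030 0;
0.0 0.0 0.0 0.0115 -0.0000 0.0030 0;
5
```

View pics/s11.png

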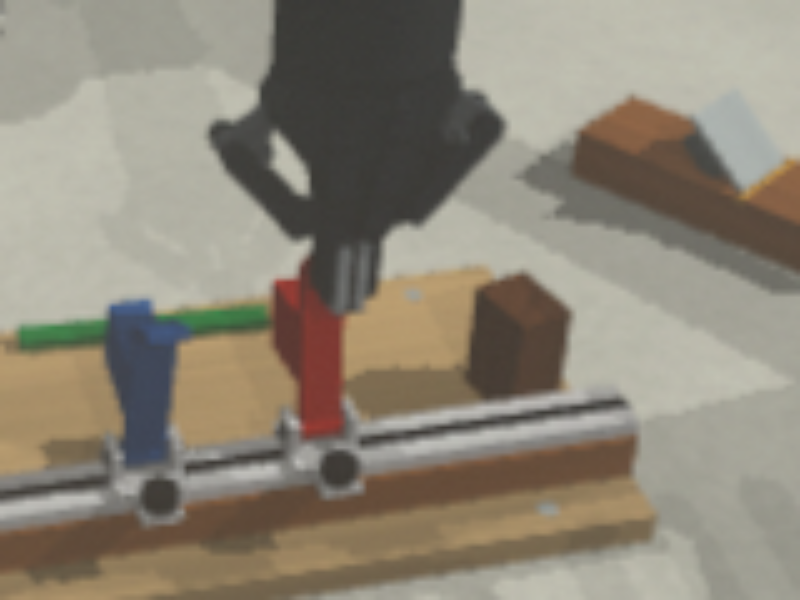

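Emit:
drive_tool(motion="0 0 0 0.011 0 0.005 0;0 0 0 0.011 0 0.004 0;0 0 0 0.01 0 0.003 0;0 0 0 0.01 0 0.003 0")

```text
clock: 11.38
position: [0.5687, 0.1214, 0.1292]
ee_rot: [0.005, 0.027, 1.0, -0.005]
contact_force: [1.9, -0.2, -1.1]
width: 0.0001
```

```bash
python3 -c "
from h import *
plan([(.0124,.0925,.130,0,3)])
im,d=get_image('scene'); cv2.imwrite('pics/s12.png',cv2.resize(im[180:300,320:480],None,fx=5,fy=5)[...,::-1])"
```

```text
at [ 39.2  93.1 129.2] tilt 0.6 F [ 1.9 -0.1 -1.1] t 11.38 w 0.0
-0.2 0.2 -0.1 0.0089 -0.0003 -0.0003 0;
-0.2 0.2 -0.1 0.0089 -0.0002 -0.0003 0;
-0.2 0.2 -0.1 0.0089 -0.0002 -0.0003 0;
3
```

View pics/s12.png

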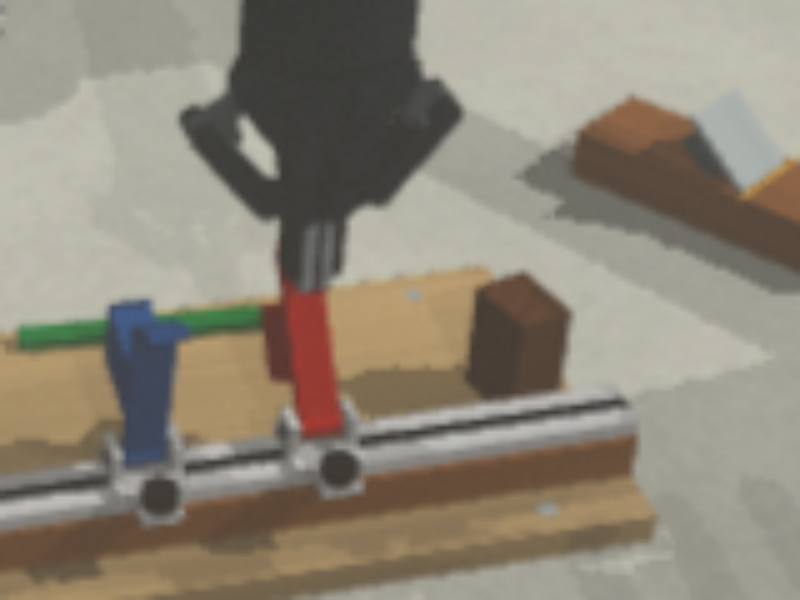

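Emit:
drive_tool(motion="0 0 0 0.01 0 0 0;0 0 0 0.009 0 0.001 0;0 0 0 0.008 0 0.004 0;0 0 0 0.005 0 0.008 0")

```text
clock: 11.92
position: [0.5342, 0.1232, 0.1153]
ee_rot: [0.005, 0.027, 1.0, -0.004]
contact_force: [0.6, -0.4, 0.1]
width: 0.0001
```

```bash
python3 -c "
from h import *
plan([(-.0014,.0925,.0977,0,2),(-.006,.0925,.0841,0,2),(-.0083,.0925,.07,0,2)])
im,d=get_image('scene'); cv2.imwrite('pics/s13.png',cv2.resize(im[180:300,320:480],None,fx=5,fy=5)[...,::-1])"
```

```text
at [  4.7  93.2 115.3] tilt 0.6 F [ 0.6 -0.4  0.1] t 11.93 w 0.0
-0.2 0.3 -0.2 0.0032 -0.0003 0.0087 0;
-0.2 0.3 -0.2 0.0031 -0.0003 0.0088 0;
0.0 0.0 0.0 0.0023 -0.0000 0.0068 0;
0.0 0.0 0.0 0.0023 -0.0000 0.0068 0;
0.0 0.0 0.0 0.0012 0.0000 0.0070 0;
0.0 0.0 0.0 0.0012 0.0000 0.0070 0;
6
```

View pics/s13.png

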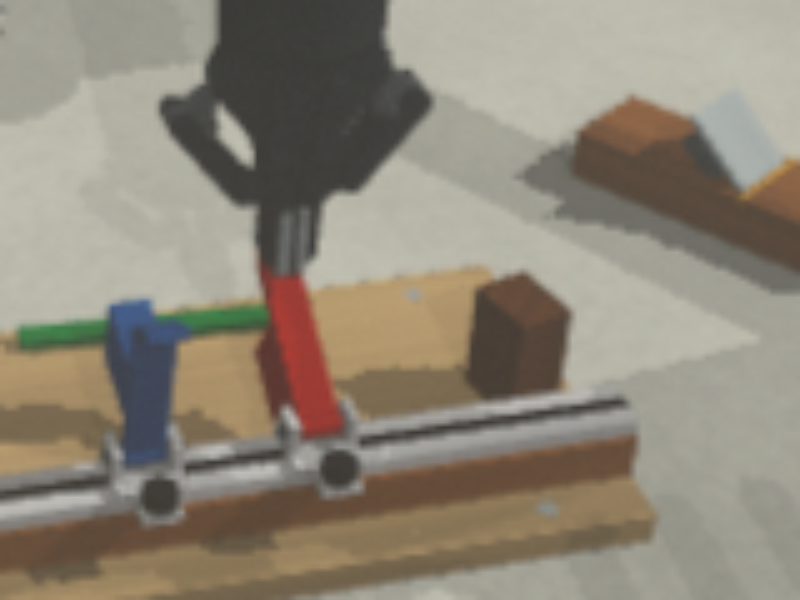

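Emit:
drive_tool(motion="0 0 0 0.002 0 0.009 0;0 0 0 0.002 0 0.009 0;0 0 0 0.001 0 0.009 0;0 0 0 0 0 0.008 0;0 0 0 0 0 0.006 0;0 0 0 0 0 0.005 0")

```text
clock: 12.72
position: [0.5257, 0.1231, 0.0672]
ee_rot: [0.001, 0.027, 1.0, -0.005]
contact_force: [-12.0, -1.1, 49.5]
width: -0.0
```

```bash
python3 -c "
from h import *
plan([(-.008,.0925,.068,0,2)])
im,d=get_image('scene'); cv2.imwrite('pics/s14.png',cv2.resize(im[180:300,320:480],None,fx=5,fy=5)[...,::-1])"
```

```text
at [-3.8 92.8 67.2] tilt 0.2 F [-11.9  -1.7  49.5] t 12.72 w -0.0
-0.3 0.1 -0.2 0.0021 -0.0001 -0.0004 0;
-0.3 0.1 -0.2 0.0021 -0.0001 -0.0004 0;
2
```

View pics/s14.png

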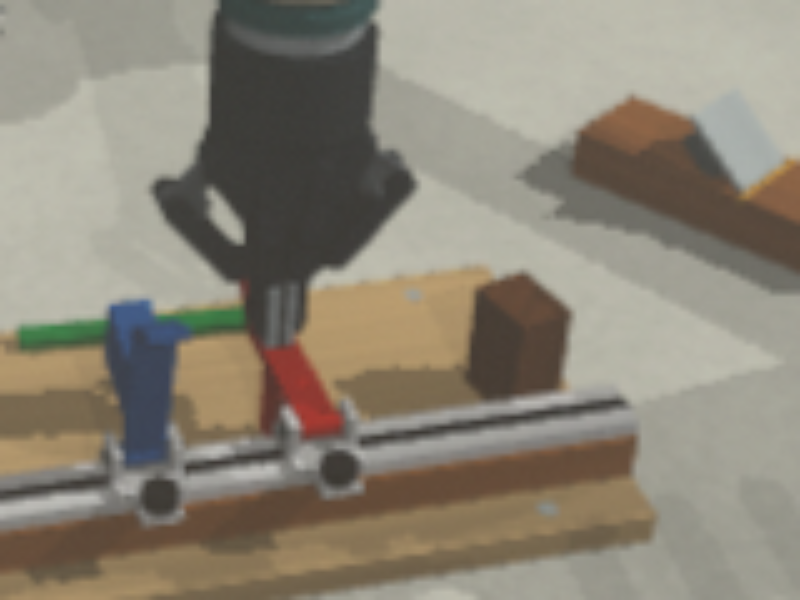

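Emit:
drive_tool(motion="0 0 0 0 0 -0.008 0;0 0 0 -0.002 0 -0.02 0;0 0 0 0 0 -0.03 0;0 0 0 0 0 -0.04 0;0 0 0 0.02 -0.04 -0.03 0;0 0 0 0.02 -0.05 0 0;0 0 0 0.02 -0.05 0 0;0 0 0 0.02 -0.05 0 0;0 0 0 0.02 -0.05 0 0;0 0 0 0.02 -0.05 0 0;0 0 0 0 0 0 0")

```text
clock: 14.15
position: [0.3939, -0.1689, 0.2024]
ee_rot: [0.008, 0.026, 1.0, -0.007]
contact_force: [0.1, 0.8, -0.5]
width: -0.0004
```

```bash
python3 -c "
from h import *
plan([(-.12,-.21,.2,0,2)])
im,d=get_image('top'); cv2.imwrite('pics/t15a.png',cv2.resize(im[175:285,190:330],None,fx=5.5,fy=5.5,interpolation=2)[...,::-1]); cv2.imwrite('pics/t15b.png',cv2.resize(im[175:285,325:465],None,fx=5.5,fy=5.5,interpolation=2)[...,::-1]);np.save('t15.npy',d)
im,d=get_image('scene'); cv2.imwrite('pics/s15.png',cv2.resize(im[200:320,280:440],None,fx=5,fy=5)[...,::-1])"
```

```text
at [-121.4 -205.3  202.4] tilt 0.9 F [ 0.1  0.8 -0.5] t 14.15 w -0.0
-0.4 0.4 -0.1 -0.0007 -0.0023 0.0013 0;
-0.4 0.4 -0.1 -0.0007 -0.0024 0.0012 0;
2
```

View pics/t15a.png

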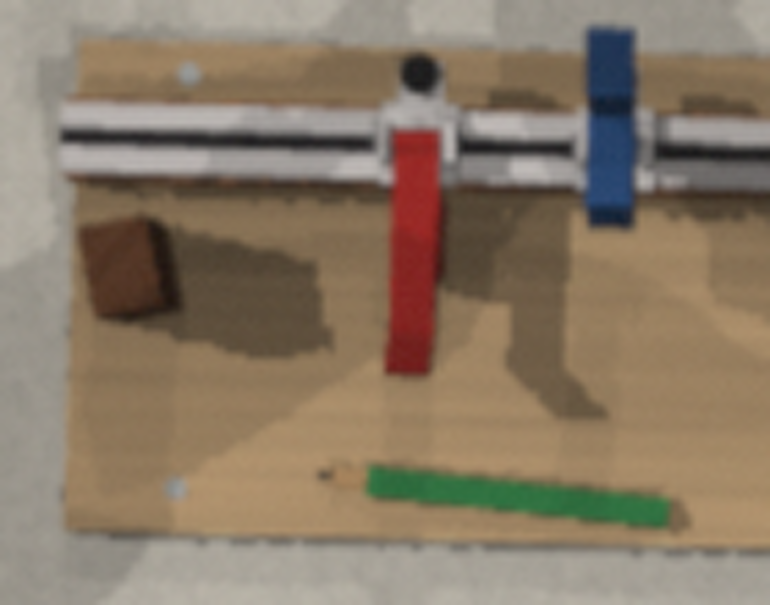

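View pics/t15b.png

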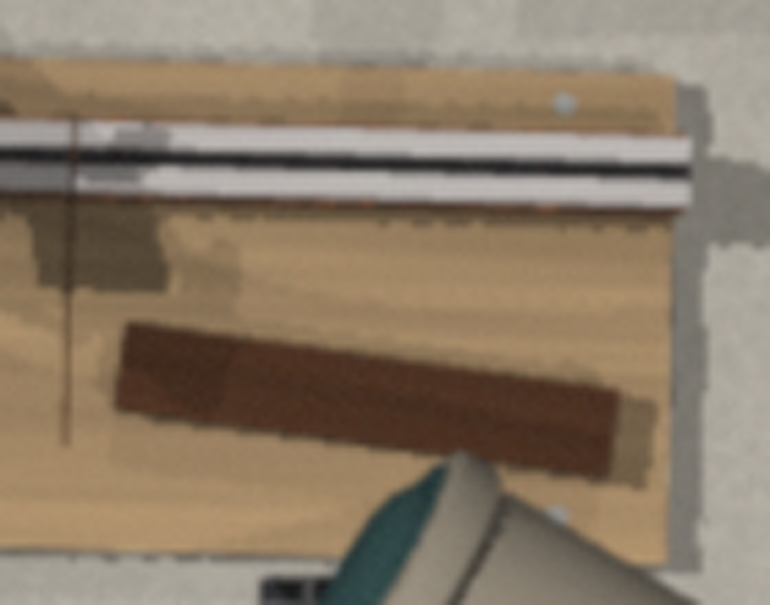

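View pics/s15.png

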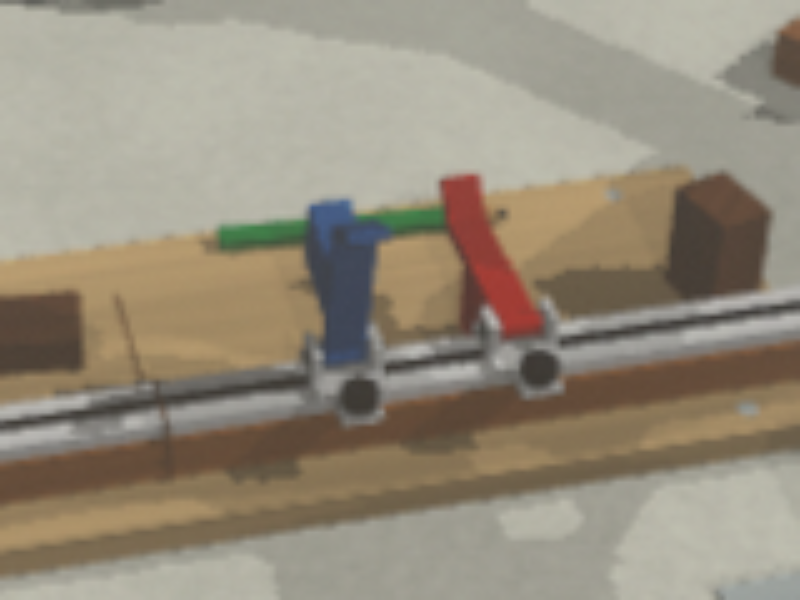

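```bash
python3 -c "
from h import *
plan([(-.096,-.218,.10,0,3),(-.096,-.218,.025,0,4)])"
```

```text
at [-120.4 -202.4  202.3] tilt 0.9 F [-0.2 -0.5  0.2] t 14.25 w 0.0
-0.2 0.3 0.0 -0.0076 -0.0048 0.0343 0;
-0.2 0.3 0.0 -0.0078 -0.0049 0.0342 0;
-0.2 0.3 0.0 -0.0080 -0.0051 0.0342 0;
0.0 0.0 0.0 0.0000 0.0000 0.0188 0;
0.0 0.0 0.0 0.0000 0.0000 0.0188 0;
0.0 0.0 0.0 0.0000 0.0000 0.0188 0;
0.0 0.0 0.0 0.0000 0.0000 0.0188 0;
7
```

Emit:
drive_tool(motion="0 0.3 0 -0.0076 -0.005 0.034 0;0 0.3 0 -0.008 -0.005 0.034 0;0 0.3 0 -0.008 -0.005 0.034 0;0 0 0 0 0 0.02 0;0 0 0 0 0 0.02 0;0 0 0 0 0 0.015 0;0 0 0 0 0 0 0")

```text
clock: 15.12
position: [0.427, -0.1748, 0.0413]
ee_rot: [0.002, 0.016, 1.0, -0.005]
contact_force: [0.3, 0.7, 0.4]
width: 0.0001
```

```bash
python3 -c "
from h import *
plan([(-.096,-.218,.025,0,2),(-.075,-.218,.025,0,2)])"
```

```text
at [ -87.9 -209.5   41.3] tilt 0.3 F [0.3 0.7 0.4] t 15.12 w 0.0
-0.3 0.1 0.5 0.0041 -0.0041 0.0082 0;
-0.3 0.1 0.5 0.0041 -0.0042 0.0082 0;
0.0 0.0 0.0 -0.0105 -0.0000 0.0000 0;
0.0 0.0 0.0 -0.0105 -0.0000 0.0000 0;
4
```

Emit:
drive_tool(motion="0 0 0.5 0.004 -0.005 0.008 0;0 0 0.5 0.004 -0.006 0.008 0;0 0 0 0 0 0.001 0;0 0 0 -0.01 0 0 0;0 0 0 -0.008 0 0 0;0 0 0 -0.008 0 0 0")

```text
clock: 15.88
position: [0.4475, -0.1875, 0.0253]
ee_rot: [0.004, 0.025, 1.0, -0.006]
contact_force: [-0.5, -0.4, -0.9]
width: -0.0003
```

```bash
python3 -c "
from h import *
plan([(0.0,-.218,.025,0,6)])"
```

```text
at [ -66.8 -221.3   25.3] tilt 0.5 F [-0.4 -0.5 -0.9] t 15.88 w -0.0
-0.1 0.1 -0.0 -0.0111 0.0006 0.0001 0;
-0.1 0.1 -0.0 -0.0111 0.0006 0.0001 0;
-0.1 0.1 -0.0 -0.0111 0.0006 0.0001 0;
-0.1 0.1 -0.0 -0.0111 0.0006 0.0001 0;
-0.1 0.1 -0.0 -0.0111 0.0006 0.0001 0;
-0.1 0.1 -0.0 -0.0111 0.0005 0.0001 0;
6
```

Emit:
drive_tool(motion="0 0 0 -0.007 0.0005 0 0;0 0 0 -0.007 0.0005 0 0;0 0 0 -0.007 0.0005 0 0;0 0 0 -0.007 0.0005 0 0;0 0 0 -0.006 0 0 0;0 0 0 -0.005 0 0 0;0 0 0 0 0 0 0")

```text
clock: 16.75
position: [0.4901, -0.1872, 0.0255]
ee_rot: [0.004, 0.024, 1.0, -0.006]
contact_force: [0.2, -0.4, -0.1]
width: 0.0
```

```bash
python3 -c "
from h import *
plan([(-.006,-.218,.025,0,6)])
im,d=get_image('scene'); cv2.imwrite('pics/s16.png',cv2.resize(im[200:320,180:340],None,fx=5,fy=5)[...,::-1])"
```

```text
at [ -24.4 -218.9   25.5] tilt 0.5 F [ 0.2 -0.4 -0.1] t 16.75 w 0.0
-0.1 0.1 0.0 -0.0031 0.0001 0.0001 0;
-0.1 0.1 0.0 -0.0031 0.0001 0.0001 0;
-0.1 0.1 0.0 -0.0031 0.0001 0.0001 0;
-0.1 0.1 0.0 -0.0031 0.0001 0.0001 0;
-0.1 0.1 0.0 -0.0031 0.0001 0.0001 0;
-0.1 0.1 0.0 -0.0031 0.0001 0.0001 0;
6
```

View pics/s16.png

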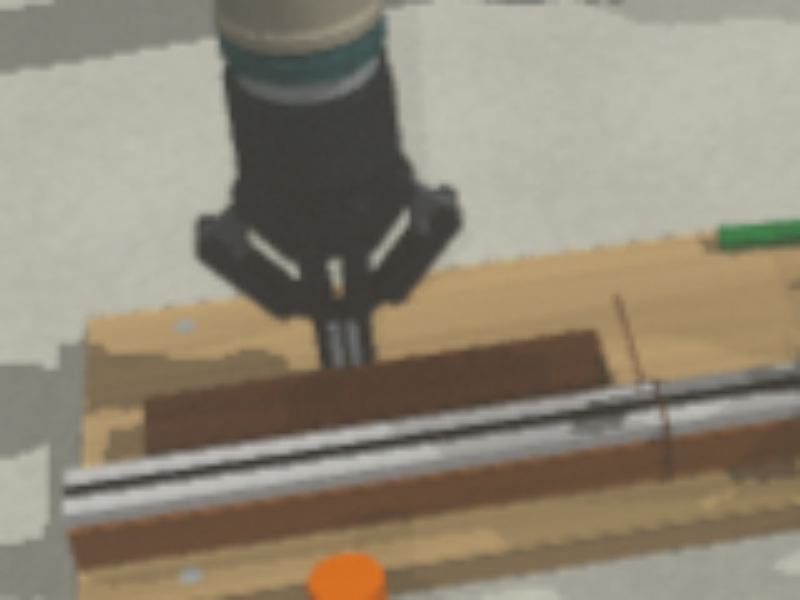

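Emit:
drive_tool(motion="0 0 0 -0.004 0 0 0;0 0 0 -0.004 0 0 0;0 0 0 -0.004 0 0 0;0 0 0 -0.003 0 0 0;0 0 0 0 0 0 0")

```text
clock: 17.42
position: [0.5052, -0.1877, 0.0255]
ee_rot: [0.003, 0.024, 1.0, -0.006]
contact_force: [0.9, -0.5, -0.4]
width: -0.0001
```

```bash
python3 -c "
from h import *
plan([(-.006,-.218,.025,0,2)])"
```

```text
at [  -9.2 -218.7   25.5] tilt 0.4 F [ 0.9 -0.4 -0.4] t 17.43 w -0.0
-0.3 0.2 0.0 -0.0016 0.0004 0.0002 0;
-0.3 0.2 0.0 -0.0016 0.0004 0.0002 0;
2
```

Emit:
drive_tool(motion="0 0 0 -0.002 0 0 0;0 0 0 -0.002 0 0 0;0 0 0 -0.001 0 0 0")

```text
clock: 17.8
position: [0.5083, -0.1871, 0.0254]
ee_rot: [0.001, 0.024, 1.0, -0.005]
contact_force: [-2.4, -0.3, 1.7]
width: -0.0002
```

```bash
python3 -c "
from h import *
plan([(-.006,-.218,.025,0,2)])"
```

```text
at [  -6.2 -217.9   25.4] tilt 0.2 F [-2.4 -0.4  1.7] t 17.8 w -0.0
-0.3 0.1 0.0 -0.0001 -0.0000 0.0002 0;
-0.3 0.1 0.0 -0.0001 -0.0000 0.0002 0;
2
```

Emit:
drive_tool(motion="0 0 0 -0.002 0 0 0;0 0 0 -0.002 0 0 0;0 0 0 -0.001 0 0 0")

```text
clock: 18.18
position: [0.5088, -0.1869, 0.0254]
ee_rot: [-0.004, 0.023, 1.0, -0.005]
contact_force: [-3.3, 0.2, 2.6]
width: -0.0001
```

```bash
python3 -c "
from h import *
plan([(-.006,-.218,.025,0,2)])
im,d=get_image('scene'); cv2.imwrite('pics/s17.png',cv2.resize(im[200:320,180:340],None,fx=5,fy=5)[...,::-1])"
```

```text
at [  -5.7 -217.8   25.4] tilt -0.4 F [-3.3  0.   2.6] t 18.18 w -0.0
-0.3 -0.2 0.1 0.0001 -0.0001 0.0002 0;
-0.3 -0.2 0.1 0.0001 -0.0001 0.0002 0;
2
```

View pics/s17.png

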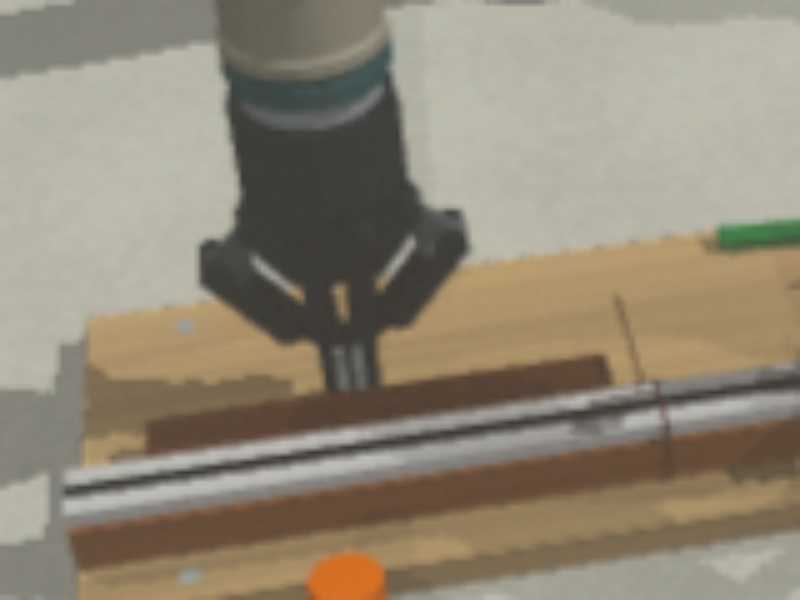

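```bash
python3 -c "
from h import *
plan([(-.03,-.218,.025,0,2),(-.03,-.24,.08,0,2),(.027,-.358,.08,0,4),(.027,-.358,.028,0,3)])"
```

```text
at [  -5.7 -217.7   25.4] tilt -0.4 F [-4.9 -1.2  5.2] t 18.23 w -0.0
-0.3 -0.2 0.1 0.0121 -0.0001 0.0003 0;
-0.3 -0.2 0.1 0.0121 -0.0001 0.0002 0;
0.0 0.0 0.0 0.0000 -0.0110 -0.0275 0;
0.0 0.0 0.0 0.0000 -0.0110 -0.0275 0;
0.0 0.0 0.0 -0.0142 -0.0295 0.0000 0;
0.0 0.0 0.0 -0.0142 -0.0295 0.0000 0;
0.0 0.0 0.0 -0.0142 -0.0295 0.0000 0;
0.0 0.0 0.0 -0.0142 -0.0295 0.0000 0;
0.0 0.0 0.0 0.0000 0.0000 0.0173 0;
0.0 0.0 0.0 0.0000 0.0000 0.0173 0;
0.0 0.0 0.0 0.0000 0.0000 0.0173 0;
11
```

Emit:
drive_tool(motion="0 0 0 0.012 0 0 0;0 0 0 0.012 0 0 0;0 0 0 0 -0.011 -0.028 0;0 0 0 0 -0.011 -0.028 0;0 0 0 -0.014 -0.03 0 0;0 0 0 -0.014 -0.03 0 0;0 0 0 -0.014 -0.03 0 0;0 0 0 -0.014 -0.03 0 0;0 0 0 0 0 0 0")

```text
clock: 19.35
position: [0.5354, -0.335, 0.0856]
ee_rot: [0.003, 0.024, 1.0, -0.007]
contact_force: [-1.7, 0.3, -0.8]
width: -0.0
```

```bash
python3 -c "
from h import *
plan([(.027,-.358,.06,0,2),(.027,-.358,.026,0,3)])
im,d=get_image('top'); cv2.imwrite('pics/t18.png',cv2.resize(im[175:285,345:485],None,fx=5.5,fy=5.5,interpolation=2)[...,::-1])"
```

```text
at [  28.1 -364.3   85.6] tilt 0.4 F [-1.7  0.3 -0.8] t 19.35 w -0.0
-0.4 0.2 0.0 0.0006 0.0033 0.0128 0;
-0.4 0.2 0.0 0.0006 0.0033 0.0128 0;
0.0 0.0 0.0 0.0000 0.0000 0.0113 0;
0.0 0.0 0.0 0.0000 0.0000 0.0113 0;
0.0 0.0 0.0 0.0000 0.0000 0.0113 0;
5
```

View pics/t18.png

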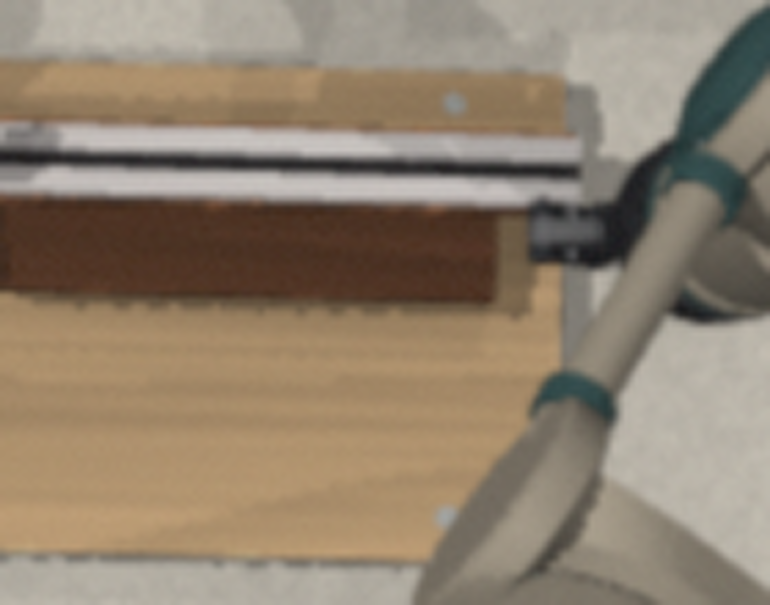

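Emit:
drive_tool(motion="0 0 0 0.001 0.003 0.013 0;0 0 0 0.0005 0.002 0.013 0;0 0 0 0 0 0.012 0;0 0 0 0 0 0.012 0;0 0 0 0 0 0.009 0;0 0 0 0 0 0 0")

```text
clock: 20.15
position: [0.5307, -0.324, 0.0207]
ee_rot: [0.0, 0.023, 1.0, -0.004]
contact_force: [0.1, 0.6, -0.0]
width: -0.0002
```

```bash
python3 -c "
from h import *
plan([(.027,-.338,.026,0,3)])"
```

```text
at [  22.8 -353.6   20.7] tilt 0.1 F [ 0.   0.6 -0. ] t 20.15 w -0.0
-0.2 0.0 0.1 -0.0014 0.0052 -0.0018 0;
-0.2 0.0 0.1 -0.0014 0.0052 -0.0018 0;
-0.2 0.0 0.1 -0.0014 0.0052 -0.0018 0;
3
```

Emit:
drive_tool(motion="0 0 0 -0.002 0.002 -0.005 0;0 0 0 -0.002 0.005 -0.001 0;0 0 0 0 0.006 0 0;0 0 0 0 0.007 0 0;0 0 0 0 0.007 0 0;0 0 0 0 0.007 0 0")

```text
clock: 20.9
position: [0.5379, -0.2892, 0.0285]
ee_rot: [0.002, 0.023, 1.0, -0.006]
contact_force: [-0.0, -1.7, 0.5]
width: -0.0
```

```bash
python3 -c "
from h import *
plan([(.027,-.175,.026,0,12)])"
```

```text
at [  28.3 -318.5   28.5] tilt 0.3 F [ 0.  -1.7  0.5] t 20.9 w -0.0
-0.1 0.0 0.0 0.0001 0.0120 0.0001 0;
-0.1 0.0 0.0 0.0001 0.0120 0.0001 0;
-0.1 0.0 0.0 0.0001 0.0120 0.0001 0;
-0.1 0.0 0.0 0.0001 0.0120 0.0001 0;
-0.1 0.0 0.0 0.0001 0.0120 0.0001 0;
-0.1 0.0 0.0 0.0001 0.0120 0.0001 0;
-0.1 0.0 0.0 0.0001 0.0120 0.0001 0;
-0.1 0.0 0.0 0.0001 0.0120 0.0002 0;
-0.1 0.0 0.0 0.0001 0.0120 0.0002 0;
-0.1 0.0 0.0 0.0001 0.0120 0.0002 0;
-0.1 0.0 0.0 0.0001 0.0120 0.0002 0;
-0.1 0.0 0.0 0.0001 0.0120 0.0002 0;
12
```

Emit:
drive_tool(motion="0 0 0 0.001 0.008 0.001 0;0 0 0 0 0.008 0 0;0 0 0 0 0.008 0 0;0 0 0 0 0.008 0 0;0 0 0 0 0.008 0 0;0 0 0 0 0.008 0 0;0 0 0 0 0.008 0 0;0 0 0 0 0.008 0 0;0 0 0 0 0.006 0 0;0 0 0 0 0.004 0 0")

```text
clock: 22.15
position: [0.5419, -0.2129, 0.0284]
ee_rot: [0.004, 0.022, 1.0, -0.009]
contact_force: [-0.9, -3.0, 3.3]
width: 0.0002
```

```bash
python3 -c "
from h import *
plan([(.027,-.175,.026,0,8)])
im,d=get_image('top'); cv2.imwrite('pics/t19.png',cv2.resize(im[175:285,265:405],None,fx=5.5,fy=5.5,interpolation=2)[...,::-1])"
```

```text
at [  28.6 -242.1   28.4] tilt 0.5 F [-0.7 -3.   3.3] t 22.15 w 0.0
-0.1 0.1 0.0 0.0002 0.0084 0.0001 0;
-0.1 0.1 0.0 0.0002 0.0084 0.0002 0;
-0.1 0.1 0.0 0.0002 0.0084 0.0002 0;
-0.1 0.1 0.0 0.0002 0.0084 0.0002 0;
-0.1 0.1 0.0 0.0002 0.0084 0.0002 0;
-0.1 0.1 0.0 0.0002 0.0084 0.0002 0;
-0.1 0.1 0.0 0.0002 0.0084 0.0003 0;
-0.1 0.1 0.0 0.0002 0.0084 0.0003 0;
8
```

View pics/t19.png

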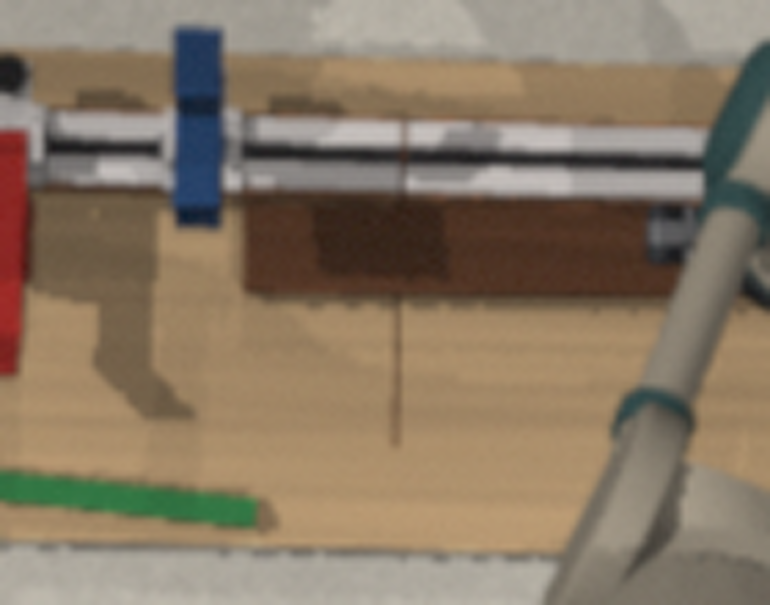

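Emit:
drive_tool(motion="0 0 0 0.001 0.008 0 0;0 0 0 0 0.008 0 0;0 0 0 0 0.008 0 0;0 0 0 0 0.008 0 0;0 0 0 0 0.008 0 0;0 0 0 0 0.008 0 0;0 0 0 0 0.008 0 0;0 0 0 0 0.006 0 0;0 0 0 0 0.004 0 0")

```text
clock: 23.32
position: [0.5453, -0.1431, 0.0283]
ee_rot: [0.006, 0.022, 1.0, -0.01]
contact_force: [0.0, -3.8, 5.1]
width: 0.0
```

```bash
python3 -c "
from h import *
plan([(.027,-.155,.026,0,4)])
im,d=get_image('top'); cv2.imwrite('pics/t20.png',cv2.resize(im[175:285,235:375],None,fx=5.5,fy=5.5,interpolation=2)[...,::-1])"
```

```text
at [  28.6 -172.2   28.3] tilt 0.7 F [ 0.2 -3.8  5.1] t 23.32 w 0.0
-0.3 0.2 0.1 0.0004 0.0043 0.0005 0;
-0.3 0.2 0.1 0.0004 0.0043 0.0005 0;
-0.3 0.2 0.1 0.0004 0.0043 0.0005 0;
-0.3 0.2 0.1 0.0004 0.0043 0.0006 0;
4
```

View pics/t20.png

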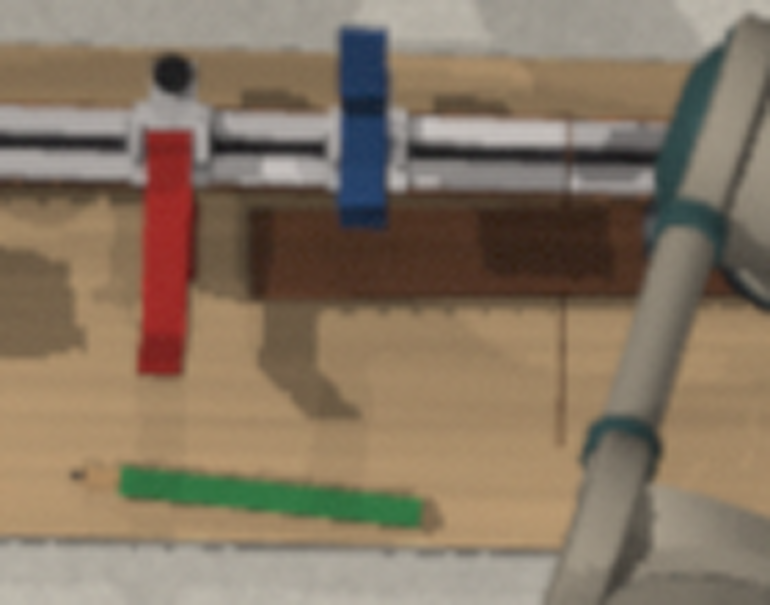

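Emit:
drive_tool(motion="0 0 0 0 0.005 -0.0005 0;0 0 0 0 0.005 0 0;0 0 0 0 0.004 0 0;0 0 0 0 0.003 0 0")

```text
clock: 23.88
position: [0.5456, -0.1243, 0.0282]
ee_rot: [0.005, 0.022, 1.0, -0.01]
contact_force: [-1.0, -3.7, 5.0]
width: 0.0001
```

```bash
python3 -c "
from h import *
plan([(.027,-.152,.026,0,2)])
im,d=get_image('top'); cv2.imwrite('pics/t21.png',cv2.resize(im[195:245,245:309],None,fx=12,fy=12,interpolation=2)[...,::-1])
im,d=get_image('scene'); cv2.imwrite('pics/s21.png',cv2.resize(im[220:310,290:410],None,fx=6.5,fy=6.5,interpolation=2)[...,::-1])"
```

```text
at [  28.  -153.4   28.2] tilt 0.6 F [-0.8 -3.7  5. ] t 23.88 w 0.0
-0.5 0.3 0.1 0.0005 0.0007 0.0011 0;
-0.5 0.3 0.1 0.0005 0.0007 0.0011 0;
2
```

View pics/t21.png

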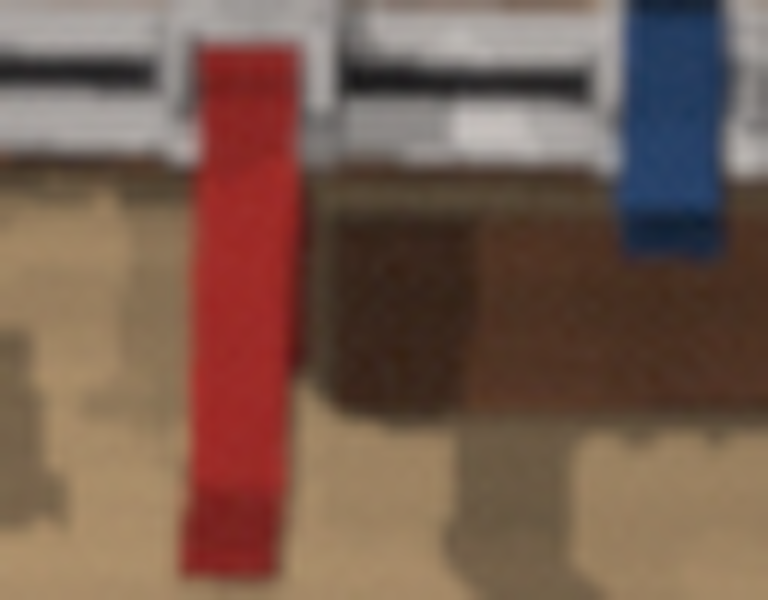

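View pics/s21.png

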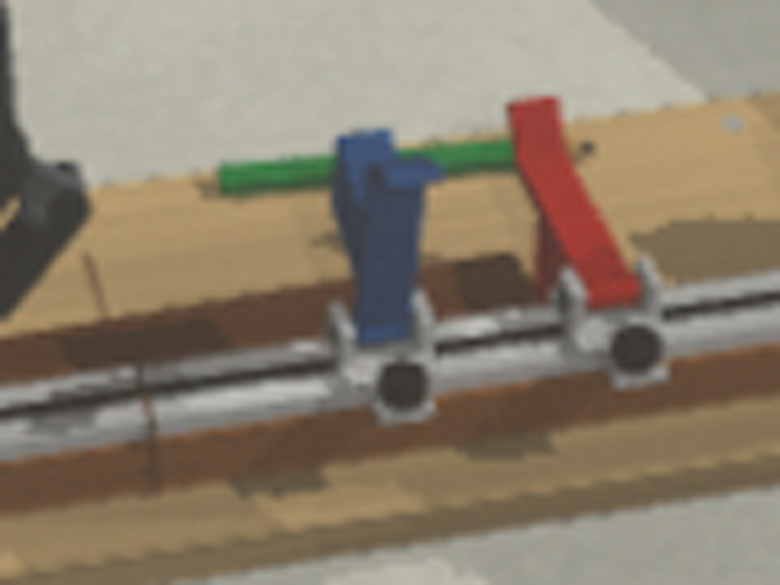

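Emit:
drive_tool(motion="0 0 0 0 0.003 -0.0005 0;0 0 0 0 0.002 0 0;0 0 0 0 0.002 0 0")

```text
clock: 24.35
position: [0.5452, -0.1194, 0.0283]
ee_rot: [0.004, 0.02, 1.0, -0.012]
contact_force: [-1.8, -11.2, 3.1]
width: -0.0001
```

```bash
python3 -c "
from h import *
plan([(.027,-.148,.026,0,2)])
im,d=get_image('top'); cv2.imwrite('pics/t22.png',cv2.resize(im[195:245,245:309],None,fx=12,fy=12,interpolation=2)[...,::-1])"
```

```text
at [  27.4 -148.5   28.3] tilt 0.5 F [ -1.3 -11.2   3.1] t 24.35 w -0.0
-0.7 0.3 0.2 0.0002 0.0003 0.0011 0;
-0.7 0.3 0.2 0.0002 0.0003 0.0011 0;
2
```

View pics/t22.png

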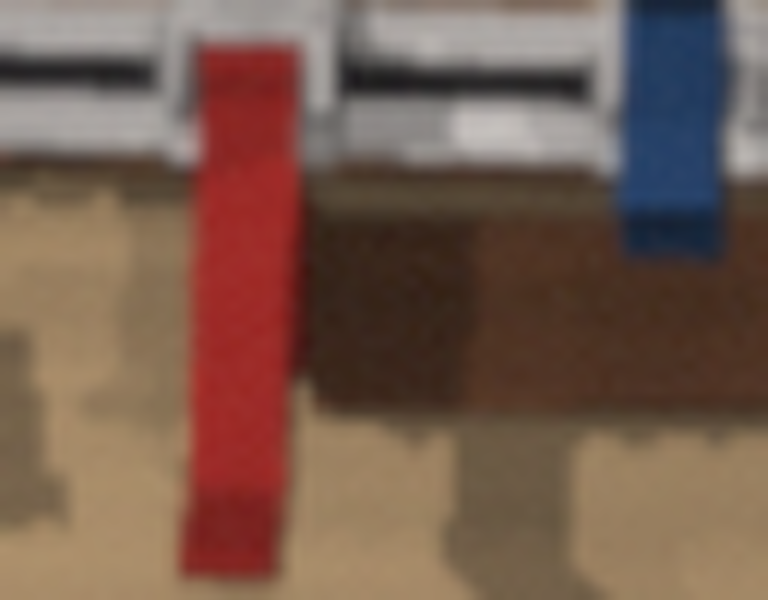

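Emit:
drive_tool(motion="0 0 0 0 -0.004 0 0;0 0 0 0 -0.015 0 0;0 0 0 0 -0.03 -0.03 0;0 0 0 0.03 -0.03 -0.03 0;0 0 0 0.04 0 0 0;0 0 0 0.04 0 0 0;0 0 0 0.02 0 0 0;0 0 0 0 0 0 0")

```text
clock: 25.4
position: [0.4038, -0.1917, 0.0865]
ee_rot: [-0.001, 0.022, 1.0, -0.006]
contact_force: [0.5, 0.4, 0.6]
width: 0.0
```

```bash
python3 -c "
from h import *
plan([(-.04,-.055,.09,0,3),(-.04,-.055,.027,0,3)])
im,d=get_image('top'); cv2.imwrite('pics/t23.png',cv2.resize(im[180:260,255:395],None,fx=5.5,fy=5.5,interpolation=2)[...,::-1])"
```

```text
at [-110.3 -227.6   86.5] tilt -0.1 F [0.4 0.4 0.6] t 25.4 w 0.0
-0.2 -0.0 0.1 -0.0236 0.0574 -0.0019 0;
-0.2 -0.0 0.1 -0.0236 0.0575 -0.0016 0;
-0.2 -0.0 0.1 -0.0235 0.0575 -0.0014 0;
0.0 0.0 0.0 0.0000 0.0000 0.0210 0;
0.0 0.0 0.0 0.0000 0.0000 0.0210 0;
0.0 0.0 0.0 0.0000 0.0000 0.0210 0;
6
```

View pics/t23.png

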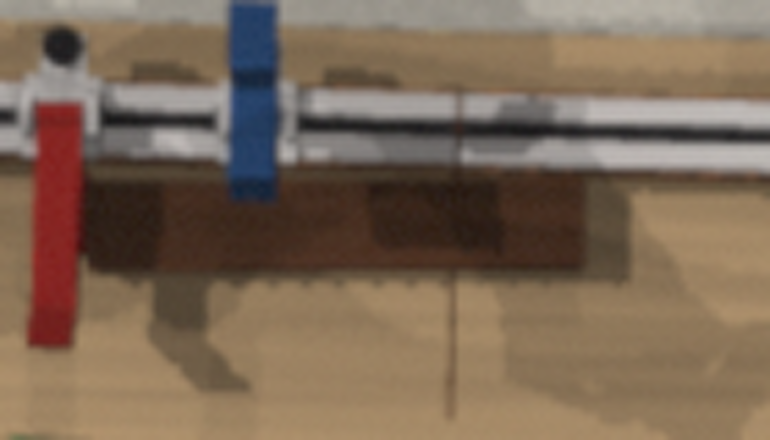

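Emit:
drive_tool(motion="0 0 0 -0.022 0.056 -0.002 0;0 0 0 -0.022 0.056 -0.002 0;0 0 0 -0.022 0.054 0 0;0 0 0 0 0 0.012 0;0 0 0 0 0 0 0")

```text
clock: 26.08
position: [0.4891, -0.0267, 0.0759]
ee_rot: [0.004, 0.024, 1.0, -0.006]
contact_force: [0.5, 0.2, -0.6]
width: 0.0
```

```bash
python3 -c "
from h import *
plan([(-.035,-.055,.07,0,2),(-.035,-.055,.028,0,3)])"
```

```text
at [-33.1 -58.6  75.9] tilt 0.4 F [ 0.5  0.2 -0.6] t 26.07 w 0.0
-0.3 0.2 0.0 0.0010 0.0019 0.0029 0;
-0.3 0.2 0.0 0.0010 0.0018 0.0030 0;
0.0 0.0 0.0 0.0000 0.0000 0.0140 0;
0.0 0.0 0.0 0.0000 0.0000 0.0140 0;
0.0 0.0 0.0 0.0000 0.0000 0.0140 0;
5
```

Emit:
drive_tool(motion="0 0 0 0.001 0.002 0.006 0;0 0 0 0 0.001 0.014 0;0 0 0 0 0 0.014 0;0 0 0 0 0 0.01 0;0 0 0 -0.006 0 0.002 0;0 0 0 -0.006 0 0 0;0 0 0 -0.004 0 0 0;0 0 0 0 0 0 0")

```text
clock: 27.08
position: [0.5057, -0.0297, 0.0272]
ee_rot: [0.004, 0.028, 1.0, -0.006]
contact_force: [-0.2, 0.3, 0.1]
width: -0.0001
```

```bash
python3 -c "
from h import *
plan([(-.006,-.055,.028,0,3)])"
```

```text
at [-16.4 -60.8  27.2] tilt 0.5 F [-0.2  0.3  0.1] t 27.07 w -0.0
-0.2 0.2 -0.1 -0.0035 0.0020 -0.0003 0;
-0.2 0.2 -0.1 -0.0035 0.0020 -0.0003 0;
-0.2 0.2 -0.1 -0.0035 0.0020 -0.0003 0;
3
```

Emit:
drive_tool(motion="0 0 0 -0.004 0.004 0 0;0 0 0 -0.003 0.001 0 0;0 0 0 -0.002 0 0 0;0 0 0 -0.002 0 0 0;0 0 0 -0.001 0 0 0")

```text
clock: 27.7
position: [0.514, -0.0245, 0.0272]
ee_rot: [-0.001, 0.027, 1.0, -0.006]
contact_force: [-4.2, -0.5, 2.7]
width: 0.0003
```

```bash
python3 -c "
from h import *
plan([(-.006,-.055,.028,0,3)])"
```

```text
at [ -8.4 -55.2  27.2] tilt -0.1 F [-4.2 -0.7  2.7] t 27.7 w 0.0
-0.2 -0.0 -0.1 -0.0008 0.0001 -0.0003 0;
-0.2 -0.0 -0.1 -0.0008 0.0001 -0.0003 0;
-0.2 -0.0 -0.1 -0.0008 0.0001 -0.0003 0;
3
```

Emit:
drive_tool(motion="0 0 0 -0.002 0 0 0;0 0 0 -0.002 0 0 0;0 0 0 -0.002 0 0 0;0 0 0 -0.001 0 0 0")

```text
clock: 28.2
position: [0.5142, -0.0239, 0.0265]
ee_rot: [-0.008, 0.027, 1.0, -0.006]
contact_force: [-4.2, 0.2, 2.4]
width: -0.0
```

```bash
python3 -c "
from h import *
plan([(-.006,-.055,.028,0,3)])
im,d=get_image('top'); cv2.imwrite('pics/t24.png',cv2.resize(im[195:245,245:309],None,fx=12,fy=12,interpolation=2)[...,::-1])"
```

```text
at [ -8.2 -54.7  26.5] tilt -0.8 F [-4.2 -0.   2.4] t 28.2 w -0.0
-0.2 -0.3 -0.1 -0.0007 -0.0001 -0.0005 0;
-0.2 -0.3 -0.1 -0.0007 -0.0001 -0.0005 0;
-0.2 -0.3 -0.1 -0.0007 -0.0001 -0.0005 0;
3
```

View pics/t24.png

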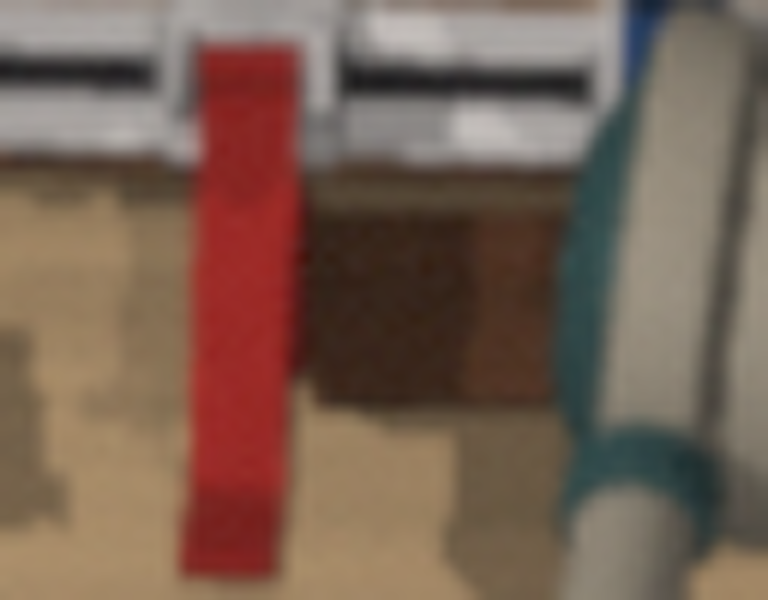

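Emit:
drive_tool(motion="0 0.8 0 -0.004 0 0 0;0 0 0 -0.004 0 0 0;0 0 0 -0.004 0 0 0")

```text
clock: 28.62
position: [0.5145, -0.0231, 0.0255]
ee_rot: [-0.027, 0.027, 0.999, -0.004]
contact_force: [-10.1, -0.3, 8.9]
width: -0.0
```

```bash
python3 -c "
from h import *
plan([(-.006,-.055,.028,0,3)])
im,d=get_image('top'); cv2.imwrite('pics/t25.png',cv2.resize(im[195:245,245:309],None,fx=12,fy=12,interpolation=2)[...,::-1])
im,d=get_image('wrist'); cv2.imwrite('pics/w25.png',im[...,::-1])"
```

```text
at [ -7.9 -53.8  25.5] tilt -3.1 F [-10.1  -0.8   8.9] t 28.62 w -0.0
-0.2 -1.0 -0.1 -0.0006 -0.0004 -0.0009 0;
-0.2 -1.0 -0.1 -0.0006 -0.0004 -0.0009 0;
-0.2 -1.0 -0.1 -0.0006 -0.0004 -0.0008 0;
3
```

View pics/t25.png

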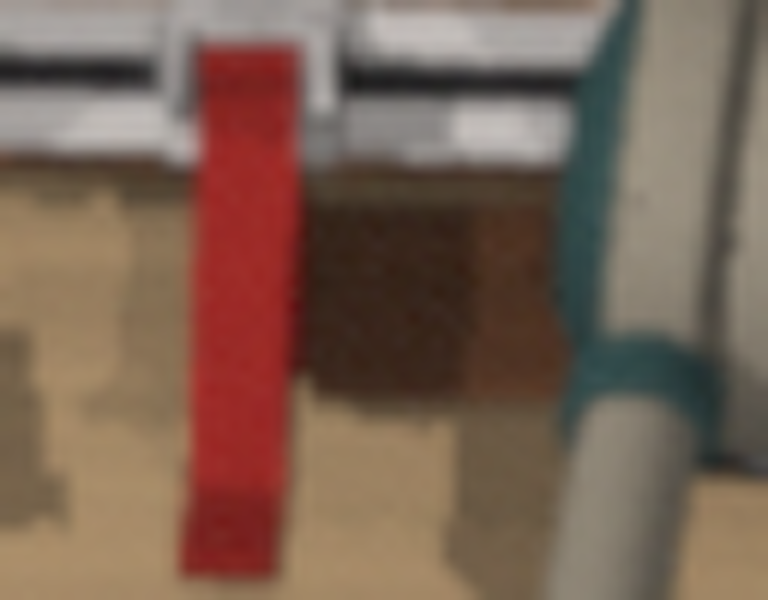

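View pics/w25.png

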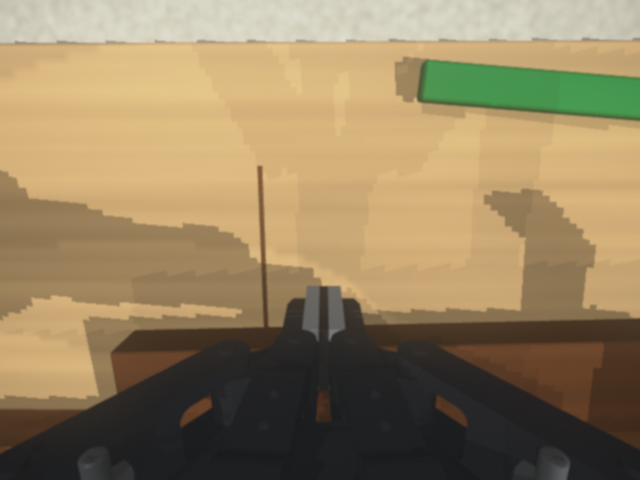

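Emit:
drive_tool(motion="0 0 0 0.006 0 0 0;0 -3 0 0.008 0 -0.002 0;0 -5 0 0.005 0.01 0 0;0 -5 0 0 0.015 0 0;0 0 0 0 0 0 0")

```text
clock: 29.35
position: [0.5061, 0.0023, 0.0296]
ee_rot: [0.099, 0.027, 0.995, -0.008]
contact_force: [-0.2, 0.1, -0.2]
width: -0.0003
```

```bash
python3 -c "
from h import *
plan([(-.022,-.028,.028,10,2)])
im,d=get_image('top'); cv2.imwrite('pics/t26.png',cv2.resize(im[180:260,255:395],None,fx=5.5,fy=5.5,interpolation=2)[...,::-1])"
```

```text
at [-17.5 -28.9  29.6] tilt 11.4 F [-0.2  0.1 -0.2] t 29.35 w -0.0
-0.3 0.7 -0.2 0.0023 0.0004 0.0003 0;
-0.3 0.7 -0.2 0.0023 0.0004 0.0003 0;
2
```

View pics/t26.png

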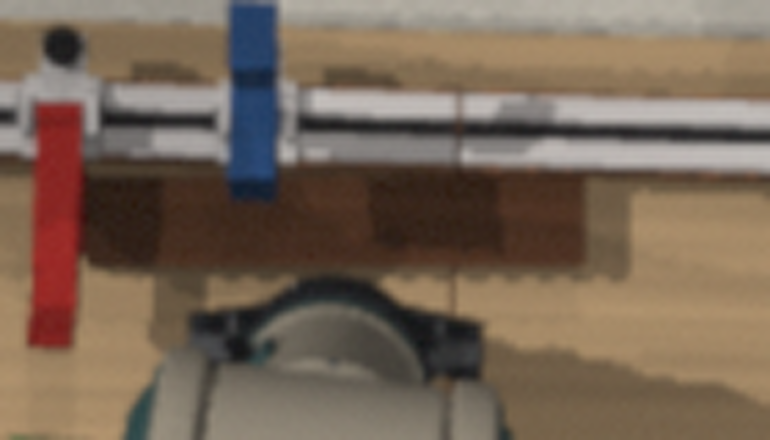

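Emit:
drive_tool(motion="0 0 0 -0.006 0 0.001 0;0 0 0 -0.004 0 0 0;0 0 0 -0.002 0 0 0;0 0 0 -0.002 0 0 0;0 0 0 -0.003 0 0 0")

```text
clock: 30.02
position: [0.5194, 0.0003, 0.03]
ee_rot: [0.089, 0.028, 0.996, -0.007]
contact_force: [-8.7, 0.5, 6.1]
width: 0.0004
```

```bash
python3 -c "
from h import *
plan([(-.005,-.028,.028,11,2)])
im,d=get_image('top'); cv2.imwrite('pics/t27.png',cv2.resize(im[195:245,245:309],None,fx=12,fy=12,interpolation=2)[...,::-1])"
```

```text
at [ -4.2 -30.2  30. ] tilt 10.2 F [-8.7  0.1  6.1] t 30.02 w 0.0
-0.3 -0.4 -0.2 0.0006 0.0011 0.0009 0;
-0.3 -0.4 -0.2 0.0006 0.0011 0.0009 0;
2
```

View pics/t27.png

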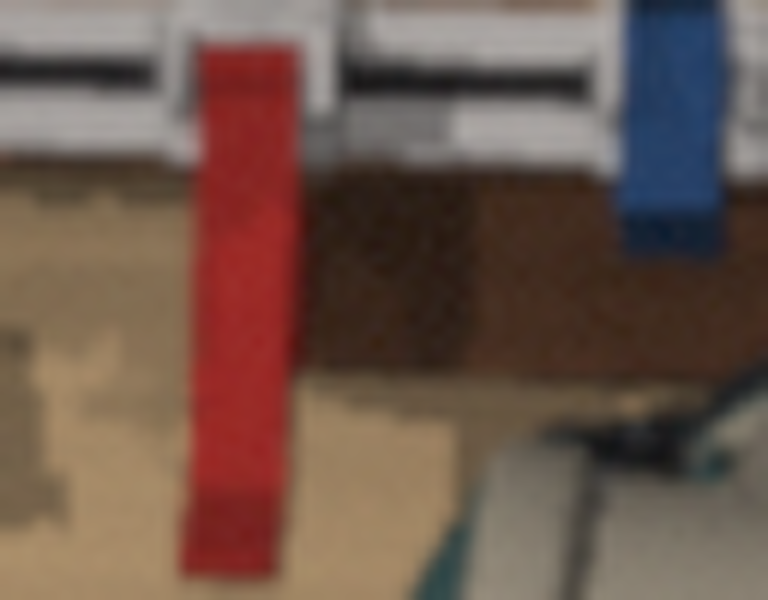

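Emit:
drive_tool(motion="0 0 0 0.004 0 0 0;0 0 0 0.01 -0.002 0 0;0 0 0 0.01 -0.01 -0.02 0;0 2 0 0.02 -0.03 -0.04 0;0 3 0 0.03 -0.04 -0.03 0;0 5 0 0.03 -0.05 0 0;0 0 0 0.03 -0.05 0 0;0 0 0 0.02 -0.05 0 0;0 0 0 0 0 0 0")

```text
clock: 31.2
position: [0.3394, -0.2328, 0.1098]
ee_rot: [0.005, 0.028, 1.0, -0.009]
contact_force: [0.1, 0.3, -0.9]
width: -0.0002
```

```bash
python3 -c "
from h import *
plan([(-.03,-.20,.08,0,2),(.022,-.20,.08,0,2)])
im,d=get_image('top'); cv2.imwrite('pics/t28.png',cv2.resize(im[180:260,255:395],None,fx=5.5,fy=5.5,interpolation=2)[...,::-1])
cv2.imwrite('pics/t28f.png',im[...,::-1])
im,d=get_image('scene'); cv2.imwrite('pics/s28.png',cv2.resize(im[220:310,270:410],None,fx=5.5,fy=5.5,interpolation=2)[...,::-1])"
```

```text
at [-172.6 -271.7  109.8] tilt 0.6 F [ 0.1  0.3 -0.9] t 31.2 w -0.0
-0.5 0.3 -0.2 -0.0709 0.0367 0.0150 0;
-0.5 0.3 -0.2 -0.0711 0.0363 0.0149 0;
0.0 0.0 0.0 -0.0260 -0.0000 0.0000 0;
0.0 0.0 0.0 -0.0260 -0.0000 0.0000 0;
4
```

View pics/t28.png

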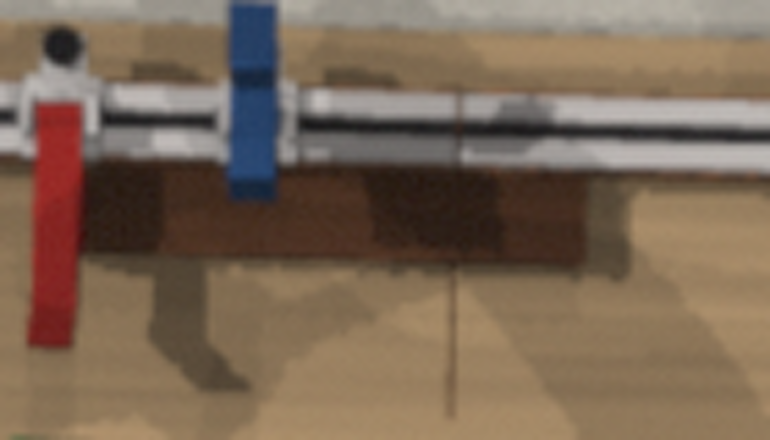

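View pics/s28.png

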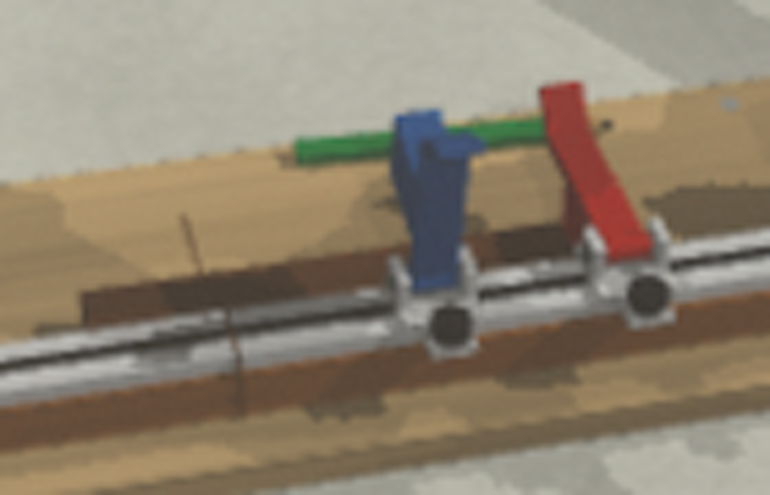

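```bash
python3 -c "
from h import *
im=cv2.imread('pics/t28f.png')[...,::-1].astype(float)
g=im.sum(2)
pts=[]
for u in list(range(275,291))+list(range(300,360)):
    c=g[218:236,u]; d=np.diff(c); i=int(np.argmax(d)); 
    # subpixel centroid
    k=slice(max(i-1,0),i+2); s=(np.arange(len(d))[k]*np.clip(d[k],0,None)).sum()/np.clip(d[k],0,None).sum()
    pts.append(b(ray('top',u,218+s+.5,.028+.010)))
pts=np.array(pts); 
from numpy.polynomial import polynomial as Pl
p=np.polyfit(pts[:,1],pts[:,0],1); r=pts[:,0]-np.polyval(p,pts[:,1]); k=abs(r)<.0025; p=np.polyfit(pts[k,1],pts[k,0],1)
print('near edge slope deg',np.degrees(np.arctan(p[0])),'xb at -.137,.083',np.polyval(p,[-.137,.083]),k.sum())
# fence top front edge from v 195..215
f=[]
for u in list(range(365,445)):
    c=g[200:217,u]; d=-np.diff(c); i=int(np.argmax(d));k=slice(max(i-1,0),i+2); s=(np.arange(len(d))[k]*np.clip(d[k],0,None)).sum()/np.clip(d[k],0,None).sum()
    f.append(b(ray('top',u,200+s+.5,.05)))
f=np.array(f);p=np.polyfit(f[:,1],f[:,0],1);print('fence slope',np.degrees(np.arctan(p[0])),np.polyval(p,[-.137,.083]))
# rear end
for v in (214,217,220):
    c=g[v,350:372]; d=np.diff(c); print('rear end',v,b(ray('top',350+int(np.argmax(d))+.5,v,.038)))
"
```

```text
near edge slope deg 1.3675098663592422 xb at -.137,.083 [-0.00022328  0.00502858] 61
fence slope 0.1751418949529792 [0.06727853 0.06795103]
rear end 214 [ 0.03916608 -0.13781509  0.038     ]
rear end 217 [ 0.03234469 -0.157374    0.038     ]
rear end 220 [ 0.02505867 -0.157522    0.038     ]
```

```bash
python3 -c "
import cv2
im=cv2.imread('pics/t28f.png'); cv2.imwrite('pics/t28z.png',cv2.resize(im[200:236,320:384],None,fx=12,fy=12,interpolation=2))"
```

```text
(no output)
```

View pics/t28z.png

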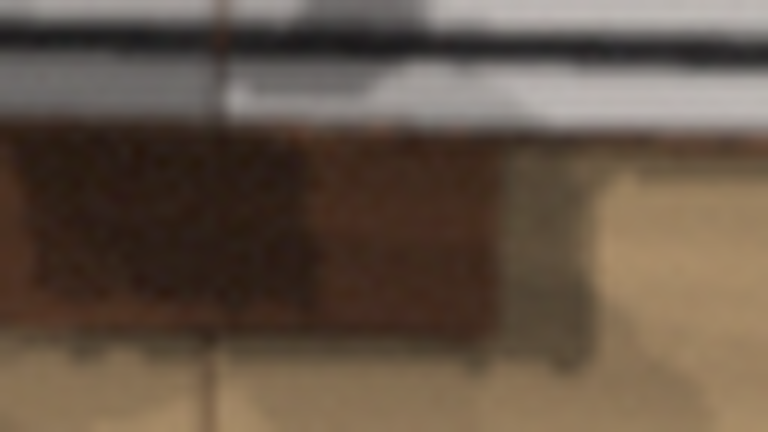

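Emit:
drive_tool(motion="0 0 0 -0.04 0.01 0 0;0 0 0 -0.04 0.015 0 0;0 0 0 -0.05 0.02 0.01 0;0 0 0 -0.045 0.015 0.01 0;0 0 0 -0.015 0.01 0.005 0;0 0 0 0 0 0 0")

```text
clock: 32.05
position: [0.5397, -0.1572, 0.083]
ee_rot: [0.003, 0.021, 1.0, -0.006]
contact_force: [-0.6, 0.3, -0.3]
width: 0.0004
```

```bash
python3 -c "
from h import *
plan([(.024,-.185,.07,0,2),(.024,-.185,.029,0,3)])"
```

```text
at [  23.8 -186.6   83. ] tilt 0.4 F [-0.6  0.3 -0.3] t 32.05 w 0.0
-0.3 0.2 0.2 -0.0001 0.0009 0.0065 0;
-0.3 0.2 0.2 -0.0001 0.0008 0.0065 0;
0.0 0.0 0.0 0.0000 0.0000 0.0137 0;
0.0 0.0 0.0 0.0000 0.0000 0.0137 0;
0.0 0.0 0.0 0.0000 0.0000 0.0137 0;
5
```

Emit:
drive_tool(motion="0 0 0 0 0 0.012 0;0 0 0 0 0 0.014 0;0 0 0 0 0 0.014 0;0 0 0 0 0 0.01 0;0 0 0 0 0 0.002 0;0 0 0 0 0.01 0 0;0 0 0 0 0.01 0 0;0 0 0 0 0.006 0 0;0 0 0 0 0 0 0")

```text
clock: 33.17
position: [0.5367, -0.1305, 0.028]
ee_rot: [0.002, 0.022, 1.0, -0.006]
contact_force: [0.5, 0.2, 0.1]
width: 0.0002
```

```bash
python3 -c "
from h import *
plan([(.024,-.150,.029,0,2)])"
```

```text
at [  19.5 -160.1   28. ] tilt 0.3 F [0.5 0.2 0.1] t 33.17 w 0.0
-0.3 0.1 0.1 -0.0023 0.0050 -0.0005 0;
-0.3 0.1 0.1 -0.0023 0.0050 -0.0005 0;
2
```

Emit:
drive_tool(motion="0 0 0 -0.003 0.004 -0.0005 0;0 0 0 -0.003 0.003 0 0;0 0 0 0 0.002 0 0;0 0 0 0 0.0015 0 0;0 0 0 0 0.001 0 0")

```text
clock: 33.8
position: [0.5443, -0.1193, 0.0288]
ee_rot: [0.003, 0.021, 1.0, -0.007]
contact_force: [0.4, -1.5, -0.0]
width: -0.0001
```

```bash
python3 -c "
from h import *
plan([(.024,-.148,.029,0,2)])"
```

```text
at [  26.5 -148.5   28.8] tilt 0.3 F [ 0.5 -1.5 -0. ] t 33.8 w -0.0
-0.4 0.2 0.2 0.0012 0.0002 -0.0001 0;
-0.4 0.2 0.2 0.0012 0.0002 -0.0001 0;
2
```

Emit:
drive_tool(motion="0 0 0 0.001 0.002 -0.0005 0;0 0 0 0 0.002 0 0;0 0 0 0 0.001 0 0")

```text
clock: 34.17
position: [0.5443, -0.1192, 0.0298]
ee_rot: [0.004, 0.02, 1.0, -0.011]
contact_force: [-0.4, -3.1, -0.4]
width: -0.0
```

```bash
python3 -c "
from h import *
plan([(.024,-.148,.029,0,2)])"
```

```text
at [  26.5 -148.4   29.8] tilt 0.5 F [-0.3 -3.1 -0.4] t 34.17 w -0.0
-0.6 0.2 0.2 0.0013 0.0002 0.0004 0;
-0.6 0.2 0.2 0.0013 0.0002 0.0004 0;
2
```

Emit:
drive_tool(motion="0 0 0 0 -0.004 0 0;0 0 0 0 -0.02 0 0;0 0 0 0 -0.03 -0.03 0;0 0 0 0.03 -0.03 -0.04 0;0 0 0 0.05 0 -0.02 0;0 0 0 0.05 0 0 0;0 0 0 0.05 0 0 0;0 0 0 0 0 0 0")

```text
clock: 35.17
position: [0.3559, -0.2017, 0.1229]
ee_rot: [0.005, 0.021, 1.0, -0.011]
contact_force: [0.5, -0.7, -0.1]
width: 0.0
```

```bash
python3 -c "
from h import *
plan([])
im,d=get_image('top'); cv2.imwrite('pics/t30f.png',im[...,::-1]); im=im[...,::-1]
cv2.imwrite('pics/t30a.png',cv2.resize(im[195:245,245:309],None,fx=12,fy=12,interpolation=2))
cv2.imwrite('pics/t30b.png',cv2.resize(im[200:236,320:384],None,fx=12,fy=12,interpolation=2))
im,d=get_image('scene'); cv2.imwrite('pics/s30.png',im[...,::-1])"
```

```text
at [-157.7 -239.9  122.9] tilt 0.6 F [ 0.5 -0.7 -0.1] t 35.17 w 0.0
0
```

View pics/t30a.png

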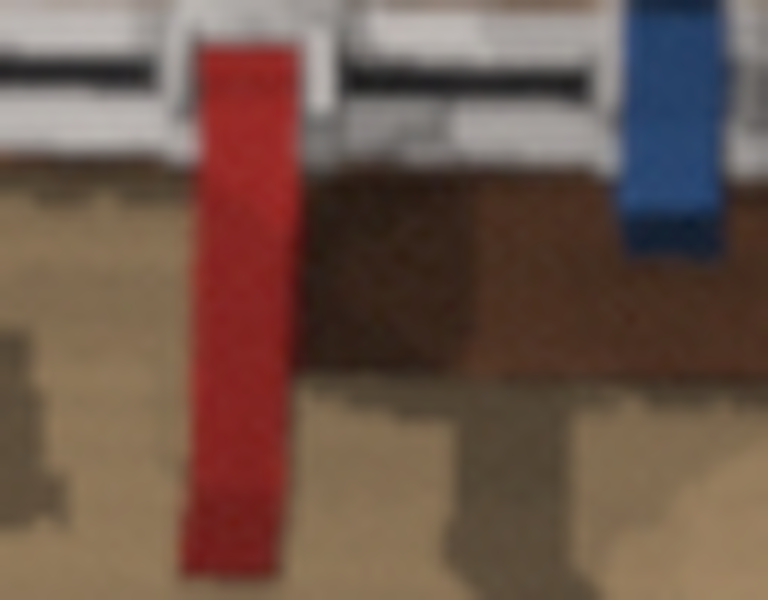

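View pics/t30b.png

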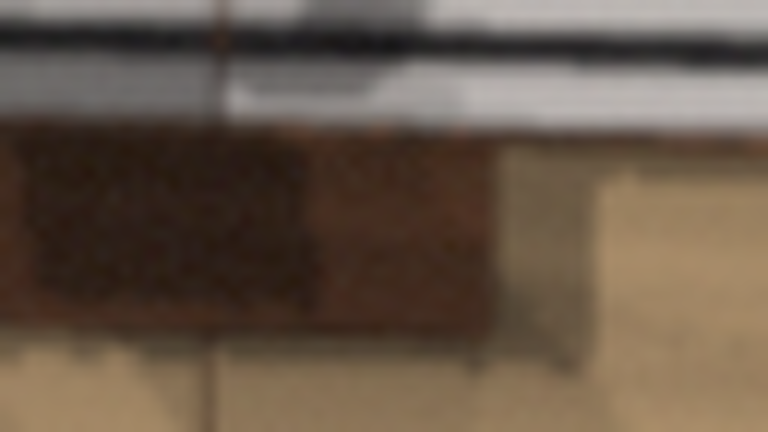

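View pics/t30f.png

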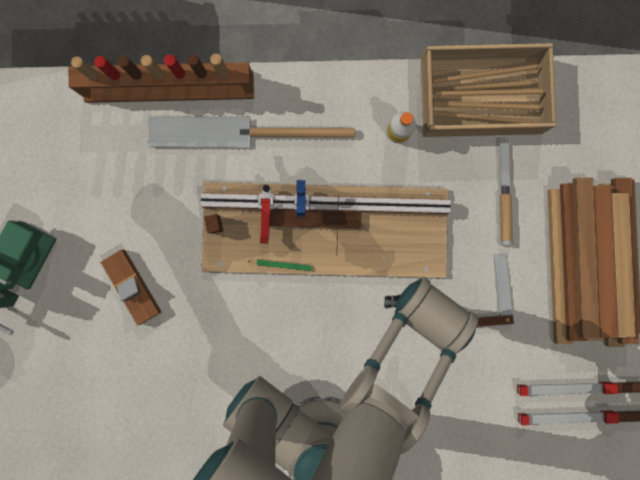

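View pics/s30.png

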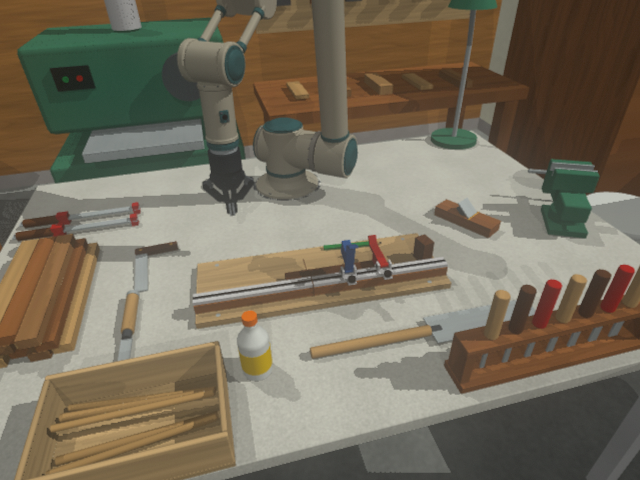

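```bash
python3 -c "
from rig import *
print(sign_off())"
```

```text
the job is handed in; nothing more can be done
None
```

The changeover is done and handed in at about 35 s of the 72 s allowed, but I pressed the red stop harder than gentle.

1. **Blue stop:** I stood it back from under its lip with the shut fingertips, to about 105–108° by my estimate from tip position and pictures.
2. **Red stop:** I pushed it over from behind its lip and pressed it down. The fingertip ended at z = 67 mm, matching the bar's 68 mm top when fully down.
3. **Blank:** I pushed it to the fence from the side, then along the fence to the red stop by its end.

**Last checks:**
- **At the stop:** a final end push met about 3 N and moved no further, at the same spot as the first contact with the stop.
- **Flush to the fence:** the last top view shows the blank along the fence at both ends, within about 0.5 mm by eye. I did not push it against the fence again after that last end push.
- **Other items:** they look unmoved, and the arm is clear of everything.

**What did not go cleanly:**
- **Force on the red stop:** the fingertips briefly reached about 49 N when the red stop bottomed out. That is over 40 N, but it was the fingertips and not the arm or gripper body.
- **Wrist joints:** early on, two wrist joints ran to the ends of their ranges: joint 5 read 0.107 against 0.11, joint 6 −2.703 against −2.7. I backed out and used a smaller tilt.
- **Blank off the fence:** the first end push left the front of the blank 3–4 mm off the fence. I corrected it with more side pushes.
- **Disagreeing measurement:** an automatic edge fit, taken before the last end push, put the rear end about 5 mm off the fence. I put that down to the blank's shadow, because the enlarged views showed no gap.

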